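# Cap the glue pot, then hold the drawer corner square

## Robot

A 6-joint arm with a two-finger parallel gripper is mounted at the origin on the work surface. World frame = base frame: x ahead of the robot, y to its left, z up, the work surface at z = 0. Lengths are in mm, angles in rad, forces in N, time in s.
With the tool pointing down it reaches from about 300 to 775 mm from the base axis. Payload 14.6 kg.
Tool frame: the origin (TCP) lies between the finger pads; the fingertips stand 8 mm ahead of it and the grasp point (between the pads) lies 11 mm behind it; y points along the fingers, x is the direction in which the jaws open and shut, and the axes are right-handed (so a half turn about y gives the same grasp; the last joint's range is limited). The gripper opens to 94 mm and grips with 3 to 60 N. Pads are 16 mm wide; open, the fingers measure 119 mm over their backs; the gripper's body (75 mm by 177 mm) begins 78 mm behind the grasp point.
Start: joints at [-1.249, 0.3, 1.521, -0, 1.321, -0.067], TCP at [208.485, -508.943, 213.446] pointing down, gripper open.
Joint ranges: [-3.03, 3.03], [-0.79, 2.21], [0.23, 2.52], [-1.04, 4.18], [0, 3.07], [-2.55, 2.55]. Speed limits (rad/s): [2.22, 2.22, 2.57, 3.14, 3.14, 3.14].

## Interface

Orientations are given as [roll, pitch, yaw] about the fixed x, y, z axes, in that order (R = Rz(yaw) Ry(pitch) Rx(roll)).
In Python, from cell import read_state, imaging, order gives the robot as it stands. The module is installed in compiled form; this text tells all that it offers.
- The arm moves only by the shell command python3 -m handwheel 'ROWS' [FORCE]. ROWS is JSON, a list that holds one entry, the list of rows, each a list of 7 numbers: the shift along the tool's x, y, z in mm, then the turn, a rotation vector about the tool's x, y, z in degrees, then the opening, from -1 (shut) to 1 (fully open), so that 0 is half open. A call has 1 to 5 rows; each row is the pose to reach, as a shift and turn from the pose measured when the call began, along the tool's axes at that moment; what a row does not reach only later rows make up. A row lasts 1/12 s, in which the tool goes at most 41.7 mm and 7.16 degrees, less where a joint would pass 70% of its speed; a pose out of reach is approached as far as the arm can. A call with a gripper value outside its range is refused whole. The fingers move at their own pace and stop on an object; FORCE is the grip in N (left out, the last holds). Time passes only in rows, so rows that repeat a pose let the fingers close. It gives the time, the measured TCP pose, the force and the opening at its end, in the units of the state.
- read_state(): the state, without advancing time (a new reading comes with each control period).
- imaging.camera(name): name is "scene" or "top"; returns (picture, depth): 400x640x3 uint8, red, green, blue; 400x640 float32, mm along the optical axis (not along the pixel's ray), 0 where there is no reading.
- imaging.get_calibration(name): a dict with "mtx" (3x3 intrinsics, pixels), "dist" ([k1, k2, p1, p2, k3] as OpenCV has them; the pictures are not rectified), "world_from_camera" (4x4, takes a point from camera to world coordinates). Camera axes: x right, y down, z forward; pixel columns grow to the right and rows downward; lengths in mm; the calibration is good to about 2 mm. A picture is of the moment at which its call begins. get_calibration takes no time and is no camera call.
- order.sign_off(): hands the job in, once; it reports no verdict.
The state is a dict: "clock": time; "joints": joint angles; "qd": joint speeds; "effort": joint torques, N m; "eef_pos": TCP position; "eef_rot": TCP orientation; "wrist_force": force on the tool from outside, world axes, zero at the start; "moment": the same for the moment, N m; "finger_gap": finger opening in mm.
Only numpy, scipy, OpenCV 4.12 (cv2) and the standard library are available. Lean on these libraries where they do the work, as an engineer would, in place of code of your own. Each camera call takes 0.05 s, during which the arm holds its last target.

## Task

The corner of this half-built drawer has just been glued and its plain wooden side leans in. First put the lid on the glue pot so that it sits seated and level and let go of it, so the glue does not dry while your hand is busy; then take the carpenter's square by its grip and press it firmly, low and flat to the bench, into the inside corner until one leg lies flush on the drawer front and the other on the side, pushing the side out to a right angle. Finish while still gripping the square and pressing it against both (the joint springs back if you let go), and leave the paint can, tape, brush and drawer pull where they are.

Things in the scene. Friction and masses are not known exactly. Their poses are not given: they have to be found in the camera images.
- square: Loose aluminium carpenter's square lying on the bench, 0.25 kg (varies), an L with a diagonal brace: two legs, each 120 mm long, 24 mm wide, 14 mm thick, at 90 degrees. Origin: the outer corner (heel) of the L at the underside; x and y run along the outer edges of the two legs, z up. These outer edges go against the drawer's faces. The brace, 12 mm wide, joins the legs and is centred at x = y = 60 mm.
- square_grip (a point): Point in the square's grip, at x = y = 60 mm, z = 40 mm in the square's frame. The grip is an upright rib standing on the brace, 12 mm thick (along the diagonal x = y), 60 mm long (across that diagonal), its top 52 mm above the square's underside; nothing else of the square is higher than 14 mm.
- front: Drawer front, a black panel fixed to the bench on edge, 45 mm high, 18 mm thick. Origin: the inside corner of the drawer at bench level. Its flat inner face is the plane x = 0, looking to +x, and runs from the origin 170 mm along +y. When square, the drawer side's inner face is the plane y = 0, running along +x. In place, the square's origin and axes coincide with these. Behind the front (to -x) two 30 mm high steel blocks hold it.
- side_end (a point): Free end of the side, on its inner face at 170 mm from the corner, 23 mm up.
- side (a joint): The drawer side: a plain wooden board on edge, 170 mm long, 12 mm thick, top at 45 mm, its flat inner face running from the inside corner, turning about the vertical line through the origin of the front. Value: its lean in radians, 0 is square to the front, positive leans inward. It starts at about 0.08 (its stop) and springs back there when let go; pushing it to 0 takes about 4 N at 120 mm from the corner. Stop on the other side at -0.03.
- pot: Open steel glue pot standing loose on the bench, 70 mm high, 76 mm outside diameter at the rim, 4 mm wall (opening 68 mm), 0.45 kg. Origin: centre of its underside, z up.
- pot_rim (a point): Centre of the pot's mouth, at rim height (70 mm).
- lid: Loose steel pot lid lying on the bench right way up, 0.12 kg: a disc 82 mm across and 5 mm thick, under it a plug 62 mm across and 6 mm deep that drops into the pot's mouth, on top a wooden knob. Origin: centre of the plug's underside, z up.
- lid_seat (a point): Centre of the disc's underside, 6 mm above the lid's origin; it meets the pot's rim centre when seated.
- lid_knob (a point): Point in the knob, 35 mm above the lid's origin. The knob is an upright cylinder 22 mm across from 11 to 43 mm above the lid's origin.
- can: Closed paint can, 90 mm across, 110 mm high; leave alone. Origin: centre of its underside.
- tape: Roll of tape lying flat, 100 mm across, 30 mm high; leave alone. Origin: centre of its underside.
- brush: Brush lying on the bench; leave alone. Origin: middle of it, on the bench.
- pull: Dark steel drawer pull lying on the bench, 120 mm long, 33 mm high; leave alone. Origin: its middle, on the bench.
Mind the look-alikes: they are no part of the job. What is shaped like the pot but orange or red is not meant. What is shaped like the lid but purple is not meant.

How it is judged (in metres and radians):
On the way, in this order (a step that is already met when the one before it is completed fails the run):
1. the lid sits seated and level on the pot, let go (z of lid_seat in the frame of pot between 0.068 and 0.0725 m and horizontal distance between lid_seat and pot_rim below 0.006 m and angle between each of lid, pot's own z axis and vertical below 0.05 rad and contact force between the fingers and lid below 0.1 N and contact force between the fingers and pot below 0.1 N), for 0.2 s.
2. the gripped square presses flush on the drawer front and the side, the side pushed out to a right angle (contact force between square and front above 1 N and contact force between square and side above 1 N and contact force between the fingers and square above 1 N and x of square in the frame of front between -0.003 and 0.003 m and y of square in the frame of front between -0.003 and 0.003 m and z of square in the frame of front below 0.015 m and angle between the x axis of square and the x axis of front, either way round below 0.025 rad and angle between square's own z axis and vertical below 0.05 rad and value of joint side between -0.02 and 0.02 rad), for 0.2 s.
At the end, for the whole second after the job is handed in: Gripped square presses >1 N on front and on side, heel within 3 mm of the corner each way, <15 mm up, turned <0.025 rad, tilted <0.05 rad; side within 0.02 rad of square. Lid let go, on the rim (-2 to +2.5 mm), within 6 mm of centre; lid and pot level within 0.05 rad; all at rest (all of step 1 and all of step 2 and linear speed of each of square, lid below 0.02 m/s); the arm keeps its last pose, push and grip.
It fails at once if the paint can is moved more than 30 mm (distance of can from where it was at the start of the episode above 0.03 m).
It fails at once if the roll of tape is moved more than 30 mm (distance of tape from where it was at the start of the episode above 0.03 m).
It fails at once if the brush is moved more than 30 mm (distance of brush from where it was at the start of the episode above 0.03 m).
It fails at once if the drawer pull is moved more than 30 mm (distance of pull from where it was at the start of the episode above 0.03 m).
It also fails if it takes over 48 s, if anything falls off the work surface, if the arm or the gripper's body presses on something with over 40 N, if the wrist force passes 120 N, or if a joint passes its speed limit or range.

## Working session

There is one attempt and no reset: what is moved stays moved. The work goes in short steps, Python scripts to look and compute and a shell command to move; the robot and the scene stay as the last step left them, time stands still between calls to the robot, and variables do not carry over. Pictures are saved under pics/ and viewed, and the job is handed in when it is done.

```bash
mkdir -p pics
cat > h.py <<'E'
import numpy as np, cv2
from cell import read_state, imaging, order
def shot(n,tag):
    p,d=imaging.camera(n); cv2.imwrite(f'pics/{tag}.png',p[:,:,::-1]); np.savez(f'pics/{tag}.npz',p=p,d=d); return p,d
def ray(n,u,v):
    c=imaging.get_calibration(n);K=np.array(c['mtx'],float);D=np.array(c['dist'],float)
    q=cv2.undistortPoints(np.array([[[u,v]]],float),K,D)[0,0]; T=np.array(c['world_from_camera'],float)
    return T[:3,3],T[:3,:3]@np.array([q[0],q[1],1]),T
def at_z(n,u,v,z):
    o,r,_=ray(n,u,v); return o+r*(z-o[2])/r[2]
def by_d(n,u,v,dep):
    o,r,_=ray(n,u,v); return o+r*dep
def cloud(n,d):
    c=imaging.get_calibration(n);K=np.array(c['mtx'],float);D=np.array(c['dist'],float);T=np.array(c['world_from_camera'],float)
    uu,vv=np.meshgrid(np.arange(640.),np.arange(400.))
    q=cv2.undistortPoints(np.stack([uu,vv],-1).reshape(-1,1,2),K,D).reshape(400,640,2)
    P=np.dstack([q,np.ones((400,640))])*d[...,None]
    return P@T[:3,:3].T+T[:3,3]
def crop(tag,x0,y0,x1,y1,s,out):
    im=cv2.imread(f'pics/{tag}.png')[y0:y1,x0:x1]; cv2.imwrite(f'pics/{out}.png',cv2.resize(im,None,fx=s,fy=s,interpolation=cv2.INTER_CUBIC))
E
python3 - <<'E'
from h import *
print(read_state())
for n in('scene','top'):
    shot(n,n+'0'); c=imaging.get_calibration(n); print(np.round(c['world_from_camera'],3),np.round(c['mtx'],1))
E
```

```text
{'clock': 0.0, 'joints': array([-1.24858731e+00,  3.00475229e-01,  1.52156657e+00,  2.31591136e-05,
        1.32071027e+00, -6.66103025e-02]), 'qd': array([ 0.00129112, -0.00153921,  0.00114967,  0.00018786, -0.00016452,
        0.00142511]), 'effort': array([ 1.36006215e-04, -5.31807232e+01, -3.52738881e+01,  7.08444114e-02,
        2.44263920e-02, -1.16541482e-04]), 'eef_pos': array([ 208.4209515 , -508.70962303,  212.89020328]), 'eef_rot': array([-1.57069677e+00,  1.15535254e-03, -1.18198270e+00]), 'wrist_force': array([-0.65937005,  0.95281934,  0.07121988]), 'moment': array([0.074517  , 0.03588554, 0.00744649]), 'finger_gap': 94.27946427197715}
[[-1.680000e-01  5.530000e-01 -8.160000e-01  1.442198e+03]
 [ 9.860000e-01  8.900000e-02 -1.420000e-01  2.412570e+02]
 [-6.000000e-03 -8.290000e-01 -5.600000e-01  7.101200e+02]
 [ 0.000000e+00  0.000000e+00  0.000000e+00  1.000000e+00]] [[391.8   0.  328.9]
 [  0.  391.8 200.2]
 [  0.    0.    1. ]]
[[-1.150000e-01 -9.730000e-01  2.000000e-01  2.957930e+02]
 [-9.930000e-01  1.120000e-01 -2.200000e-02  8.802200e+01]
 [-1.000000e-03 -2.020000e-01 -9.790000e-01  1.338931e+03]
 [ 0.000000e+00  0.000000e+00  0.000000e+00  1.000000e+00]] [[398.4   0.  316.3]
 [  0.  398.4 199.9]
 [  0.    0.    1. ]]
```

View pics/scene0.png

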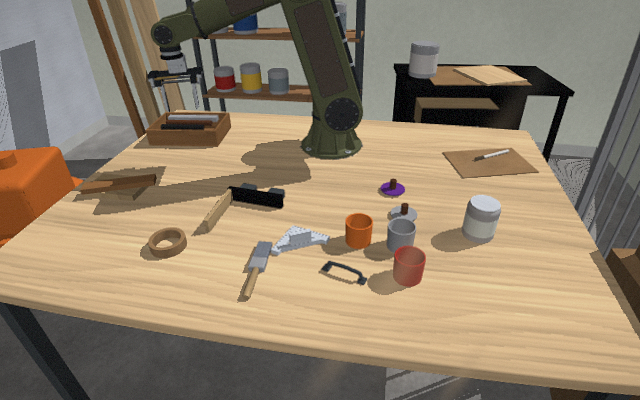

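View pics/top0.png

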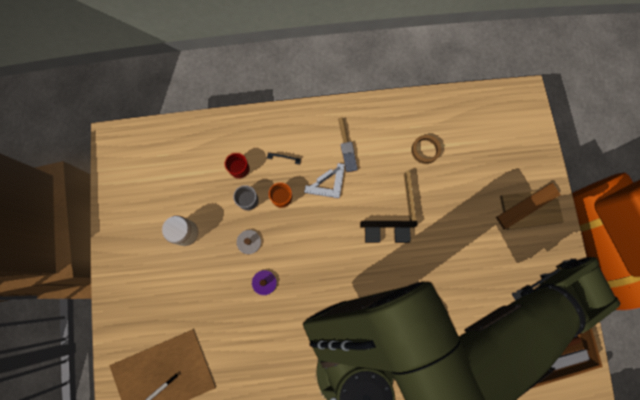

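Run:
```python
from h import *
crop('top0',150,110,310,260,5,'t_a'); crop('top0',290,110,450,250,5,'t_b'); crop('scene0',190,160,350,280,5,'s_b'); crop('scene0',310,160,470,280,5,'s_a')
```

```text
(no output)
```

View pics/t_a.png

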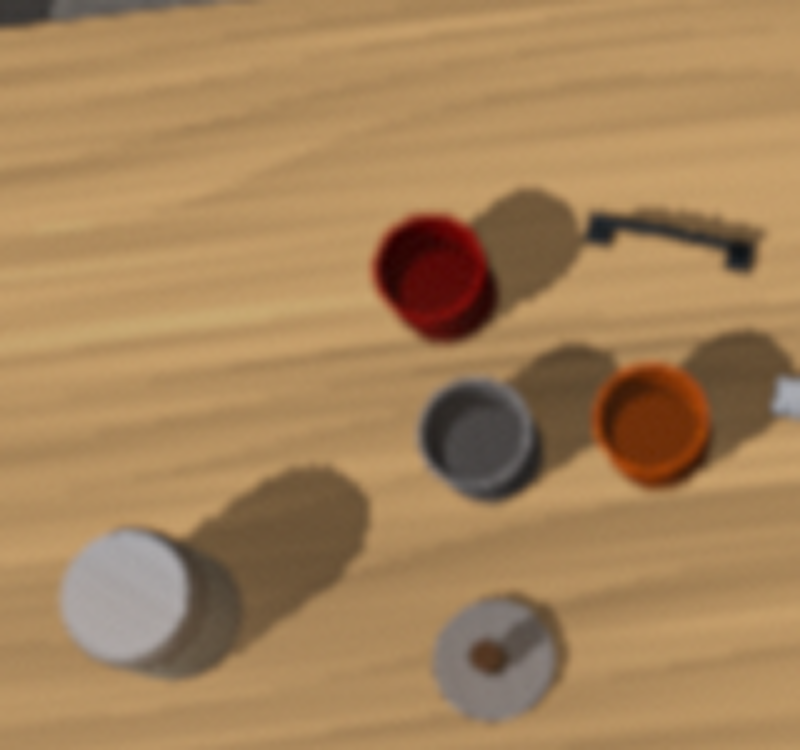

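View pics/t_b.png

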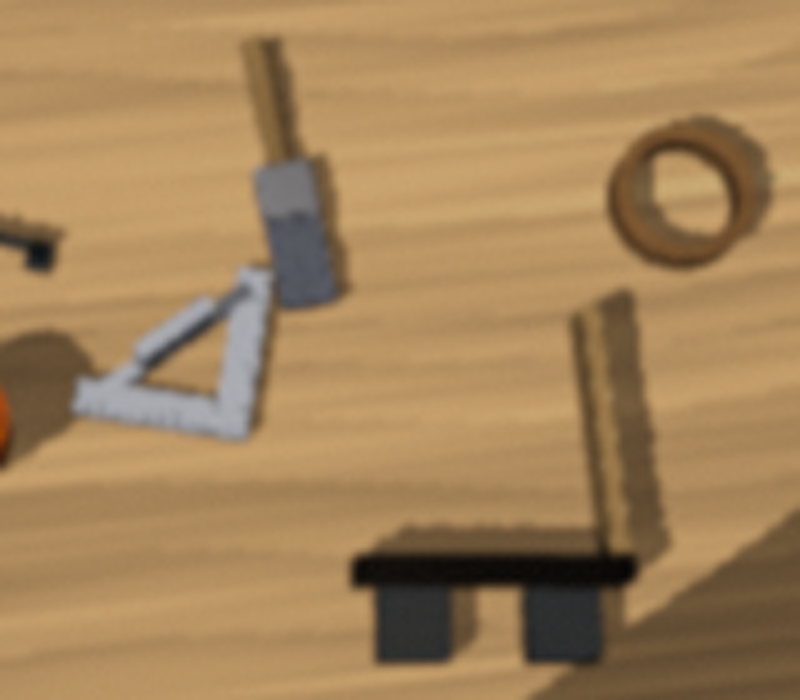

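View pics/s_a.png

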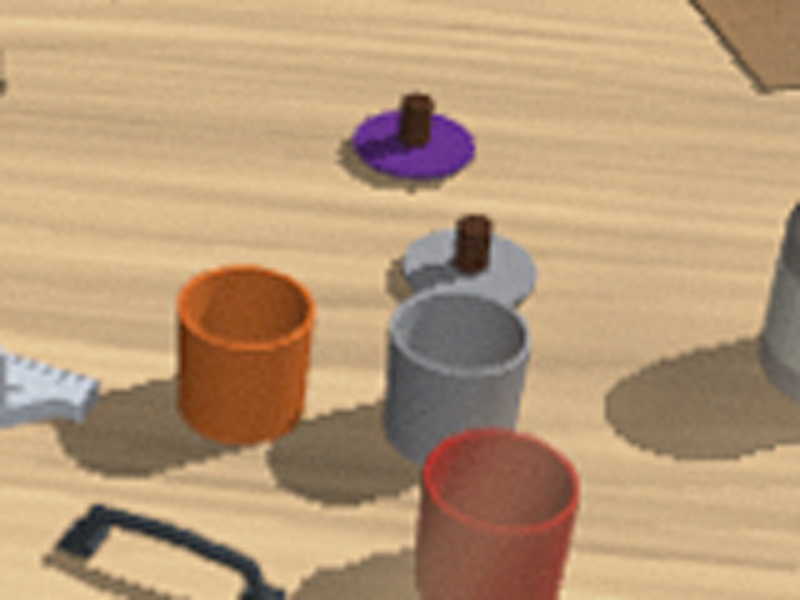

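View pics/s_b.png

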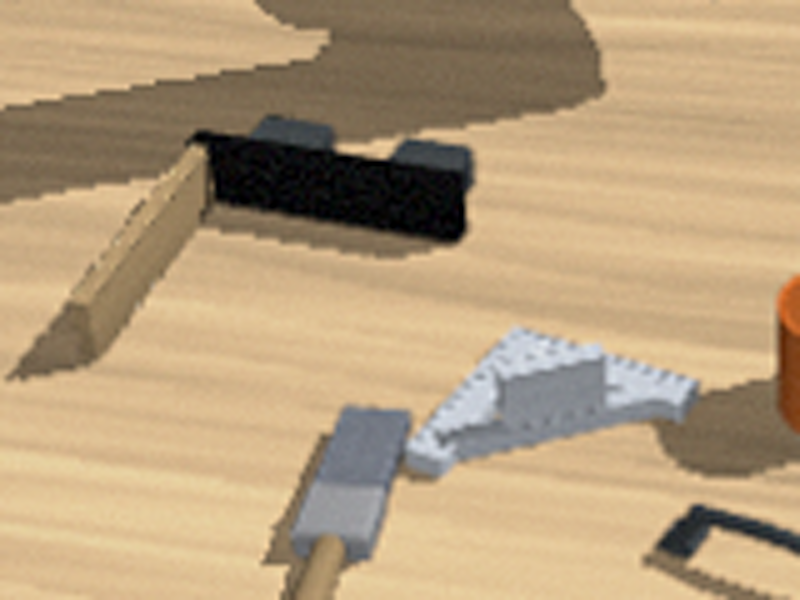

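Run:
```python
from h import *
from scipy.optimize import least_squares
def circ(P):
    f=least_squares(lambda q:np.hypot(P[:,0]-q[0],P[:,1]-q[1])-q[2],[*P[:,:2].mean(0),38],loss='soft_l1'); return f.x
for n in('top','scene'):
    z=np.load(f'pics/{n}0.npz'); C=cloud(n,z['d']); 
    print(n,'bench z', np.median(C[150:170,200:220,2]) if n=='top' else np.median(C[200:220,300:330,2]))
    pr,ld=((225,178,270,220),(232,222,268,262)) if n=='top' else ((384,214,418,260),(388,200,420,222))
    def box(b): return C[b[1]:b[3],b[0]:b[2]].reshape(-1,3)
    P=box(pr);P=P[(P[:,2]>64)&(P[:,2]<76)];print('pot',len(P),circ(P),P[:,2].mean())
    P=box(ld);k=P[P[:,2]>30];Q=P[(P[:,2]>6)&(P[:,2]<16)];print('lid',len(Q),Q[:,:2].mean(0),(Q.max(0)+Q.min(0))/2,np.ptp(Q,axis=0),Q[:,2].mean(),'knob',len(k),k.mean(0) if len(k) else 0, k[:,2].max() if len(k) else 0)
for name,(u,v),z in [('pot rim',(477/5+150,435/5+110),70),('lid disc',(495/5+150,657/5+110),11),('knob top',(488/5+150,655/5+110),43)]:
    print('top',name,at_z('top',u,v,z).round(1))
for name,(u,v),z in [('pot rim',(458/5+310,334/5+160),70),('knob top',(474/5+310,223/5+160),43),('lid disc',(470/5+310,272/5+160),11)]:
    print('scene',name,at_z('scene',u,v,z).round(1))
```

```text
top bench z 0.1306489594079494
pot 108 [596.13770792 290.50785288  35.97323   ] 69.87293559125767
lid 418 [452.39152485 299.81029933] [453.2411122  295.69419257  11.00575069] [133.14451672 127.12143033   9.93575545] 11.282995080655182 knob 42 [437.52611859 279.05492807 166.08047205] 1338.931190415894
scene bench z -1.6614223776626886
pot 205 [624.51122233 296.11861717  56.06222672] 67.20348654243769
lid 245 [454.69988044 299.38697473] [450.35558476 299.41987678  10.64133632] [71.45313562 81.91265063  8.90958857] 9.413523250504763 knob 114 [536.75148748 290.63055739  65.40598557] 710.1195740922703
top pot rim [591.6 288.2  70. ]
top lid disc [452.7 297.6  11. ]
top knob top [450.7 297.   43. ]
scene pot rim [602.5 290.2  70. ]
scene knob top [456.5 299.9  43. ]
scene lid disc [462.3 300.8  11. ]
```

```bash
cat >> h.py <<'E'
def proj(n,X):
    c=imaging.get_calibration(n);K=np.array(c['mtx'],float);D=np.array(c['dist'],float);T=np.linalg.inv(np.array(c['world_from_camera'],float))
    rv,_=cv2.Rodrigues(T[:3,:3]); return cv2.projectPoints(np.asarray(X,float).reshape(-1,1,3),rv,T[:3,3],K,D)[0].reshape(-1,2)
def circle(x,y,r,z,m=120,a0=0,a1=2*np.pi):
    a=np.linspace(a0,a1,m); return np.c_[x+r*np.cos(a),y+r*np.sin(a),0*a+z]
def overlay(tag,n,curves,x0,y0,x1,y1,s,out):
    im=cv2.imread(f'pics/{tag}.png')[y0:y1,x0:x1]; im=cv2.resize(im,None,fx=s,fy=s,interpolation=cv2.INTER_NEAREST)
    for X in curves:
        q=(proj(n,X)-[x0,y0]+.5)*s-.5
        cv2.polylines(im,[np.round(q*8).astype(np.int32)],False,(0,255,0),1,cv2.LINE_AA,3)
    cv2.imwrite(f'pics/{out}.png',im)
E
python3 - <<'E'
from h import *
from scipy.ndimage import map_coordinates,gaussian_filter
for n in('top','scene'):
    g=cv2.imread(f'pics/{n}0.png').astype(float)
    G=np.sqrt(sum(cv2.Sobel(cv2.GaussianBlur(g[:,:,k],(0,0),.7),cv2.CV_64F,a,1-a)**2 for k in range(3) for a in(0,1)))
    for nm,c0,rs in [('pot',(596,290),[(38,70)]),('potin',(596,290),[(34,70)]),('lid',(453,299),[(41,11)]),('knob',(453,299),[(11,43)])]:
        best=[]
        for dx in np.arange(-10,10.1,.5):
            for dy in np.arange(-10,10.1,.5):
                s=0
                for r,z in rs:
                    q=proj(n,circle(c0[0]+dx,c0[1]+dy,r,z)); s+=map_coordinates(G,[q[:,1],q[:,0]],order=1).mean()
                best.append((s,c0[0]+dx,c0[1]+dy))
        best.sort(reverse=True); print(n,nm,[tuple(np.round(b,1).tolist()) for b in best[:4]])
P=[circle(595,290,38,70),circle(595,290,34,70),circle(453,299,41,11),circle(453,299,11,43)]
overlay('top0','top',P,215,170,285,265,8,'o_t'); overlay('scene0','scene',P,375,190,435,260,9,'o_s')
E
```

```text
top pot [(246.8, 593.5, 289.0), (246.8, 594.0, 289.0), (246.3, 593.0, 289.0), (246.3, 594.0, 288.5)]Traceback (most recent call last):
  File "<stdin>", line 12, in <module>
  File "h.py", line 22, in proj
    c=imaging.get_calibration(n);K=np.array(c['mtx'],float);D=np.array(c['dist'],float);T=np.linalg.inv(np.array(c['world_from_camera'],float))
ValueError: time passes only in moves, steps and waits
```

```bash
python3 - <<'E'
from h import *
import pickle
pickle.dump({n:{k:np.array(v,float) for k,v in imaging.get_calibration(n).items() if k in('mtx','dist','world_from_camera')} for n in('top','scene')},open('cal.pkl','wb')); print(read_state()['clock'])
E
sed -i 's/imaging.get_calibration(n)/CAL[n]/' h.py; sed -i '2a import pickle,os\nCAL=pickle.load(open("cal.pkl","rb"))' h.py
cat > fit.py <<'E'
from h import *
from scipy.ndimage import map_coordinates
def grad(tag):
    g=cv2.imread(f'pics/{tag}.png').astype(float)
    return np.sqrt(sum(cv2.Sobel(cv2.GaussianBlur(g[:,:,k],(0,0),.7),cv2.CV_64F,a,1-a)**2 for k in range(3) for a in(0,1)))
def fitc(tag,n,c0,r,z,R=10):
    G=grad(tag);b=[]
    for dx in np.arange(-R,R+.1,.5):
        for dy in np.arange(-R,R+.1,.5):
            q=proj(n,circle(c0[0]+dx,c0[1]+dy,r,z,72)); b.append((map_coordinates(G,[q[:,1],q[:,0]],order=1).mean(),c0[0]+dx,c0[1]+dy))
    b.sort(reverse=True); return [tuple(np.round(x,1).tolist()) for x in b[:3]]
E
python3 - <<'E'
from fit import *
for n in('top','scene'):
    for nm,c0,r,z in [('pot',(596,290),38,70),('potin',(596,290),34,70),('lid',(453,299),41,11),('knob',(453,299),11,43)]:
        print(n,nm,fitc(n+'0',n,c0,r,z))
P=[circle(595,290,38,70),circle(595,290,34,70),circle(453,299,41,11),circle(453,299,11,43)]
overlay('top0','top',P,215,170,285,265,6,'o_t'); overlay('scene0','scene',P,375,190,435,260,8,'o_s')
E
```

```text
0.1
top pot [(246.7, 593.5, 289.0), (246.4, 594.0, 289.0), (246.4, 593.5, 289.5)]
top potin [(243.1, 592.0, 291.5), (243.0, 592.0, 292.0), (242.6, 591.5, 291.5)]
top lid [(133.0, 456.0, 291.5), (132.8, 456.0, 291.0), (132.6, 455.5, 291.5)]
top knob [(244.5, 450.5, 298.0), (244.3, 451.0, 298.0), (244.0, 450.5, 297.5)]
scene pot [(235.8, 599.0, 287.5), (235.6, 599.5, 287.5), (235.3, 598.5, 287.5)]
scene potin [(215.6, 595.0, 290.5), (215.4, 595.0, 291.0), (215.2, 595.0, 290.0)]
scene lid [(199.4, 452.0, 300.0), (199.3, 452.0, 299.5), (199.2, 452.5, 299.5)]
scene knob [(496.5, 457.0, 299.0), (496.4, 457.5, 299.0), (495.7, 456.5, 299.0)]
```

View pics/o_t.png

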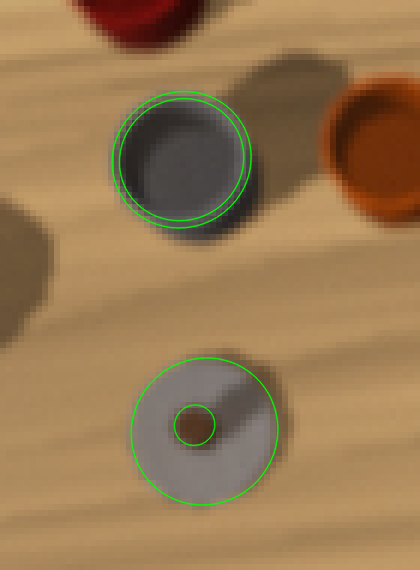

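View pics/o_s.png

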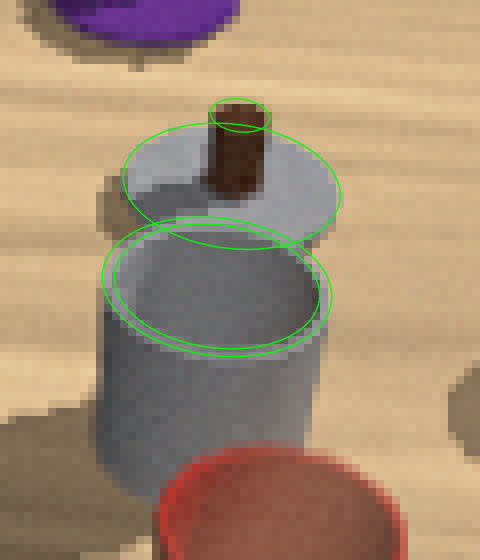

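```bash
cat > plan.py <<'E'
import sys
from h import *
from scipy.spatial.transform import Rotation as Ro
def plan(x,y,z,yaw):
    s=read_state(); R=Ro.from_euler('xyz',s['eef_rot']); T=Ro.from_euler('xyz',[-np.pi/2,0,yaw])
    sh=R.inv().apply(np.array([x,y,z])-s['eef_pos']); tv=(R.inv()*T).as_rotvec(degrees=True)
    print('clk',round(s['clock'],2),'pos',s['eef_pos'].round(1),'rot',s['eef_rot'].round(4),'gap',round(s['finger_gap'],1),'F',s['wrist_force'].round(2))
    print('shift',sh.round(1),'turn',tv.round(2))
if __name__=='__main__': plan(*map(float,sys.argv[1:5]))
E
python3 plan.py 453.5 298.5 110 0.65
```

```text
clk 0.1 pos [ 208.4 -508.7  213. ] rot [-1.5707e+00  1.0000e-03 -1.1820e+00] gap 93.9 F [-0.16 -0.06 -0.25]
shift [-654.   103.7  532.8] turn [-6.0000e-02 -1.0497e+02 -4.0000e-02]
```

```bash
R='python3 -m handwheel'; python3 -m handwheel '[[[-654,103,532,0,-105,0,0],[-654,103,532,0,-105,0,0],[-654,103,532,0,-105,0,0],[-654,103,532,0,-105,0,0],[-654,103,532,0,-105,0,0]]]' 20; python3 plan.py 453.5 298.5 110 0.65
```

```text
clock: 0.52
eef_pos: [268.3, -309.0, 187.7]
eef_rot: [-1.57, 0.0, -0.551]
wrist_force: [1.9, -0.1, 0.3]
finger_gap: 63.8
clk 0.52 pos [ 268.3 -309.   187.7] rot [-1.5702e+00  4.0000e-04 -5.5130e-01] gap 63.8 F [ 1.86 -0.11  0.29]
shift [-160.5   78.1  614.5] turn [-4.000e-02 -6.883e+01 -0.000e+00]
```

```bash
python3 -m handwheel '[[[-160,78,614,0,-69,0,0],[-160,78,614,0,-69,0,0],[-160,78,614,0,-69,0,0],[-160,78,614,0,-69,0,0],[-160,78,614,0,-69,0,0]]]' >/dev/null; python3 plan.py 453.5 298.5 110 0.65
```

```text
clk 0.93 pos [ 328.5 -111.3  162.7] rot [-1.5704e+00 -5.0000e-04  7.3600e-02] gap 47.2 F [ 0.91 -0.56 -0.55]
shift [154.8  53.  399.5] turn [-2.000e-02 -3.303e+01  4.000e-02]
```

```bash
python3 -m handwheel '[[[155,53,399.5,0,-33,0,0],[155,53,399.5,0,-33,0,0],[155,53,399.5,0,-33,0,0],[155,53,399.5,0,-33,0,0],[155,53,399.5,0,-33,0,0]]]' >/dev/null; python3 plan.py 453.5 298.5 110 0.65
```

```text
clk 1.35 pos [388.6  87.  137.2] rot [-1.571e+00 -9.000e-04  6.568e-01] gap 47.1 F [ 1.38 -0.81  0.41]
shift [180.5  27.4 127.9] turn [0.01 0.39 0.05]
```

```bash
python3 -m handwheel '[[[180.5,27,128,0,0,0,0],[180.5,27,128,0,0,0,0],[180.5,27,128,0,0,0,0],[180.5,27,128,0,0,0,0],[180.5,27,128,0,0,0,0]]]' >/dev/null; python3 plan.py 453.5 298.5 110 0.65
python3 - <<'E'
from h import *
shot('top','top1');shot('scene','scene1');crop('top1',190,170,330,270,5,'t1c');crop('scene1',330,100,470,240,5,'s1c')
E
```

```text
clk 1.77 pos [448.5 284.8 111.7] rot [-1.571e+00 -4.000e-04  6.572e-01] gap 46.7 F [ 1.54 -0.54  0.53]
shift [12.3  1.7  7.8] turn [0.01 0.41 0.02]
```

View pics/t1c.png

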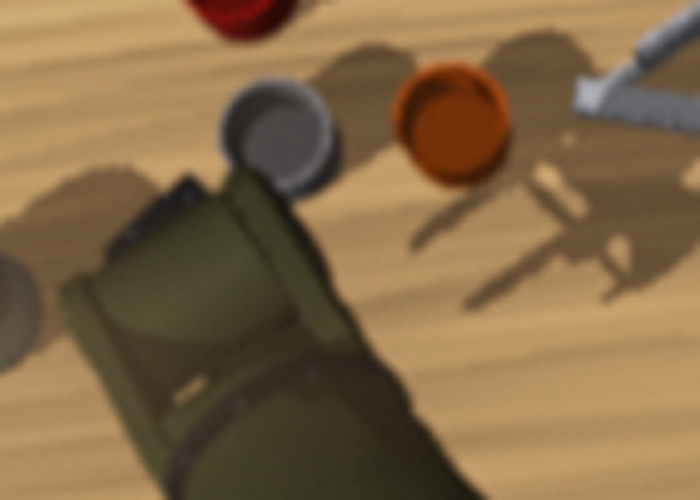

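View pics/s1c.png

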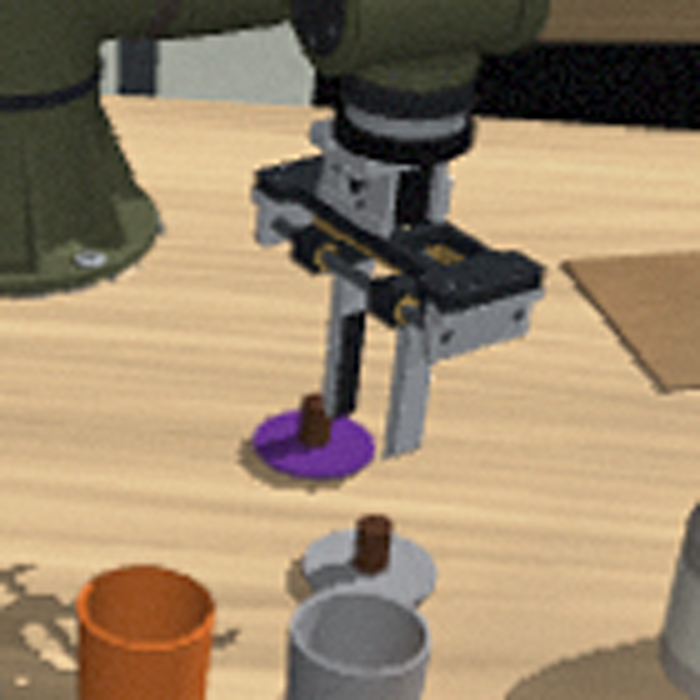

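```bash
python3 -m handwheel '[[[12,2,8,0,0,0,0],[12,40,8,0,0,0,0],[12,70,8,0,0,0,0],[12,70,8,0,0,0,0]]]' >/dev/null; python3 plan.py 453.5 298.5 25 0.65
python3 - <<'E'
from h import *
shot('scene','scene2');crop('scene2',350,130,450,250,6,'s2c')
E
```

```text
clk 2.2 pos [450.3 298.3  35.5] rot [-1.5691  0.0093  0.6605] gap 47.3 F [-0.35  0.14 -1.34]
shift [ 2.7 10.4 -1.8] turn [-0.1   0.6  -0.53]
```

View pics/s2c.png

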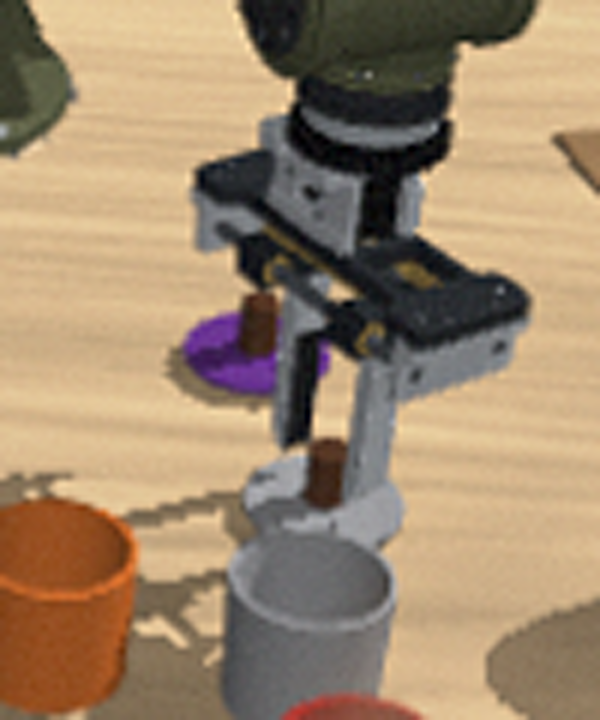

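```bash
python3 -m handwheel '[[[2.7,10.4,-1.8,0,0,0,0],[2.7,10.4,-1.8,0,0,0,0],[2.7,10.4,-1.8,0,0,0,0]]]' >/dev/null; python3 plan.py 453.5 298.5 25 0.655
```

```text
clk 2.5 pos [455.4 299.1  29.1] rot [-1.5697  0.0051  0.6597] gap 47.2 F [-0.18 -0.14  0.12]
shift [-1.8  4.1  0.6] turn [-0.06  0.27 -0.29]
```

```bash
python3 -m handwheel '[[[-1.8,4.1,0.6,-0.06,0.3,-0.3,0],[-1.8,4.1,0.6,-0.06,0.3,-0.3,0]]]' >/dev/null; python3 plan.py 453.5 298.5 25 0.655;  python3 -m handwheel '[[[0,0,0,0,0,0,-0.4],[0,0,0,0,0,0,-0.8],[0,0,0,0,0,0,-1],[0,0,0,0,0,0,-1],[0,0,0,0,0,0,-1]]]' 20; python3 plan.py 453.5 298.5 25 0.655
```

```text
clk 2.67 pos [453.5 298.4  25.4] rot [-1.5709e+00 -1.3000e-03  6.5390e-01] gap 47.3 F [-0.18 -0.04 -0.43]
shift [0.1 0.4 0.1] turn [ 0.01 -0.06  0.07]
clock: 3.08
eef_pos: [453.6, 298.4, 25.5]
eef_rot: [-1.571, -0.002, 0.654]
wrist_force: [-0.6, -0.2, 2.0]
finger_gap: 21.2
clk 3.08 pos [453.6 298.4  25.5] rot [-1.571e+00 -1.500e-03  6.539e-01] gap 21.2 F [-0.58 -0.23  2.  ]
shift [-0.   0.5  0.1] turn [ 0.01 -0.06  0.09]
```

```bash
python3 -m handwheel '[[[0,-40,0,0,0,0,-1],[0,-80,0,0,0,0,-1],[0,-100,0,0,0,0,-1],[0,-100,0,0,0,0,-1],[0,-100,0,0,0,0,-1]]]' ; python3 plan.py 595.5 288.8 125 0.654
```

```text
clock: 3.5
eef_pos: [453.6, 298.5, 125.8]
eef_rot: [-1.571, -0.003, 0.654]
wrist_force: [0.1, 0.4, -2.1]
finger_gap: 21.4
clk 3.5 pos [453.6 298.5 125.8] rot [-1.5711 -0.0027  0.654 ] gap 21.4 F [ 0.14  0.43 -2.1 ]
shift [106.8   1.1 -94. ] turn [ 0.02 -0.    0.16]
```

```bash
python3 -m handwheel '[[[35,1,-31,0,0,0,-1],[65,1,-57,0,0,0,-1],[92,1,-81,0,0,0,-1],[106.8,4,-94,0,0,0.15,-1],[106.8,6,-94,0,0,0.15,-1]]]' >/dev/null; python3 -m handwheel '[[[0,0,0,0,0,0,-1]]]'>/dev/null; python3 plan.py 595.5 288.8 120 0.654;  python3 - <<'E'
from h import *
shot('scene','scene3');crop('scene3',350,140,450,260,6,'s3c');shot('top','top3');crop('top3',200,150,310,250,6,'t3c')
E
```

```text
clk 4.0 pos [597.2 286.8 113.4] rot [-1.5695  0.0069  0.6511] gap 21.4 F [ 0.59 -0.76 -1.34]
shift [-0.2 -6.6  2.7] turn [-0.07 -0.17 -0.4 ]
```

View pics/s3c.png

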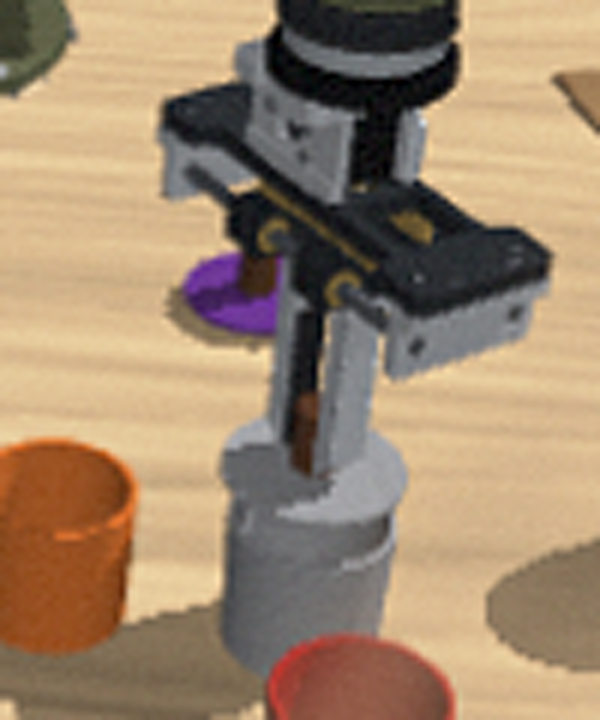

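View pics/t3c.png

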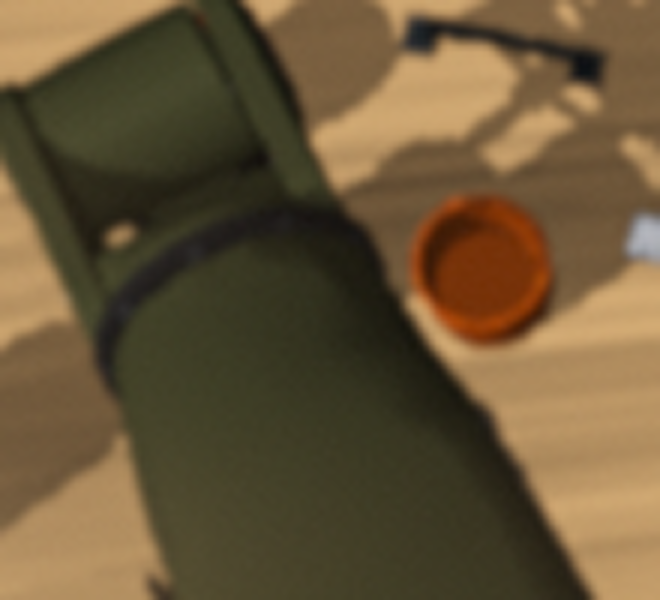

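```bash
python3 -m handwheel '[[[0,-6,2.7,0,-0.1,-0.3,-1],[0,-6,2.7,0,-0.1,-0.3,-1],[0,-6,2.7,0,-0.1,-0.3,-1]]]'>/dev/null; python3 plan.py 595.5 288.8 92 0.654
python3 - <<'E'
from fit import *
shot('scene','scene4'); zl=read_state()['eef_pos'][2]-25.5
print(zl,fitc('scene4','scene',(596,289),41,zl+11),fitc('scene4','scene',(596,289),41,zl+6))
P=[circle(595.5,288.8,41,zl+11),circle(595.5,288.8,41,zl+6),circle(597,288.5,38,70),circle(597,288.5,38,0),circle(595.5,288.8,31,zl)]
overlay('scene4','scene',P,375,190,435,260,8,'o4')
E
```

```text
clk 4.35 pos [594.6 289.5 120.8] rot [-1.5698e+00  7.0000e-04  6.5410e-01] gap 21.3 F [-0.44  0.15 -1.24]
shift [ 0.3 28.8 -1.2] turn [-0.06  0.01 -0.04]
95.16330205821069 [(238.4, 596.5, 291.0), (238.3, 597.0, 291.0), (237.6, 597.5, 291.0)] [(238.7, 590.0, 291.5), (238.2, 590.5, 291.5), (238.2, 589.5, 291.5)]
```

View pics/o4.png

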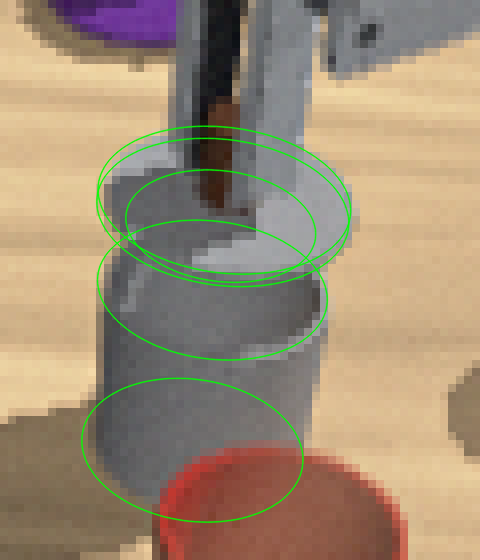

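Run:
```python
from fit import *
from scipy.optimize import minimize
# signed normal-gradient fit of the silhouette of pot (outer rim upper half + walls) in scene0/top0; lid in scene4
def fit(tag,n,c0,rz,arcs):
    G=grad(tag)
    b=[]
    for dx in np.arange(-8,8.1,.5):
        for dy in np.arange(-8,8.1,.5):
            s=0
            for (r,z),(a,e) in zip(rz,arcs):
                q=proj(n,circle(c0[0]+dx,c0[1]+dy,r,z,60,a,e)); s+=map_coordinates(G,[q[:,1],q[:,0]],order=1).mean()
            b.append((s,c0[0]+dx,c0[1]+dy))
    b=np.array(b); w=b[b[:,0]>b[:,0].max()-0.03*np.ptp(b[:,0])]; return b[b[:,0].argmax()].round(1),w[:,1:].mean(0).round(1)
pi=np.pi
# scene camera looks along -x: far side of the circle = angle pi
print('scene pot out+in',fit('scene0','scene',(596,290),[(38,70),(34,70)],[(0,2*pi)]*2))
print('scene pot near out',fit('scene0','scene',(596,290),[(38,70)],[(-pi/2,pi/2)]))
print('scene pot sides',fit('scene0','scene',(596,290),[(38,70),(38,70)],[(pi/2-.6,pi/2+.6),(-pi/2-.6,-pi/2+.6)]))
print('top pot out+in',fit('top0','top',(596,290),[(38,70),(34,70)],[(0,2*pi)]*2))
zl=95.2
print('scene lid near low+top',fit('scene4','scene',(596,290),[(41,zl+6),(41,zl+11)],[(-pi/2,pi/2),(-pi,pi)]))
crop('scene0',380,205,425,255,16,'pbig'); crop('scene4',380,195,425,240,16,'lbig')
```

```text
scene pot out+in (array([429.9, 598. , 288. ]), array([598.4, 288.2]))
scene pot near out (array([220.5, 593. , 287.5]), array([593.2, 287.3]))
scene pot sides (array([640.3, 596.5, 287.5]), array([596.5, 287.5]))
top pot out+in (array([481.1, 592. , 290.5]), array([592.5, 290.2]))
scene lid near low+top (array([443.8, 593. , 291. ]), array([593.4, 291.1]))
```

View pics/pbig.png

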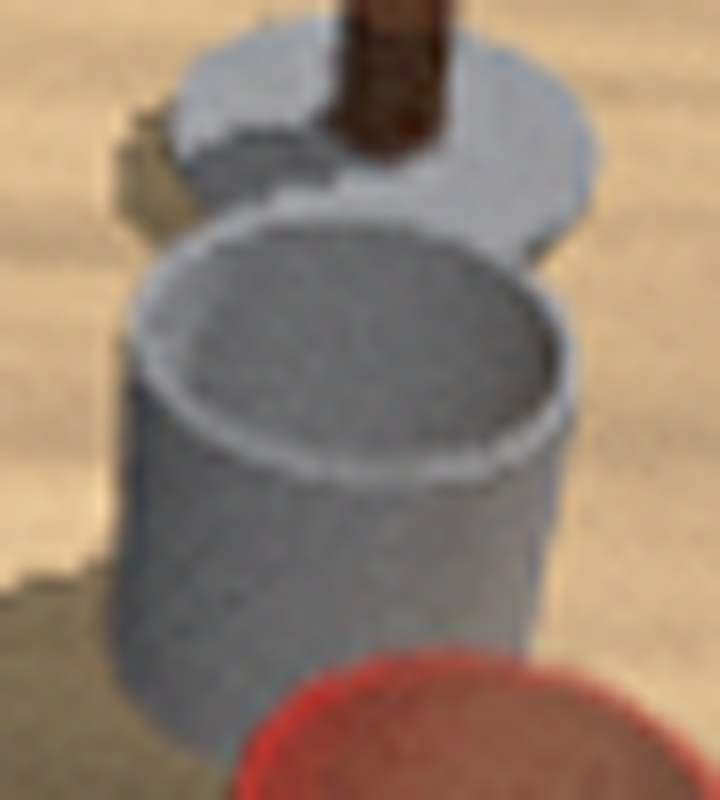

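View pics/lbig.png

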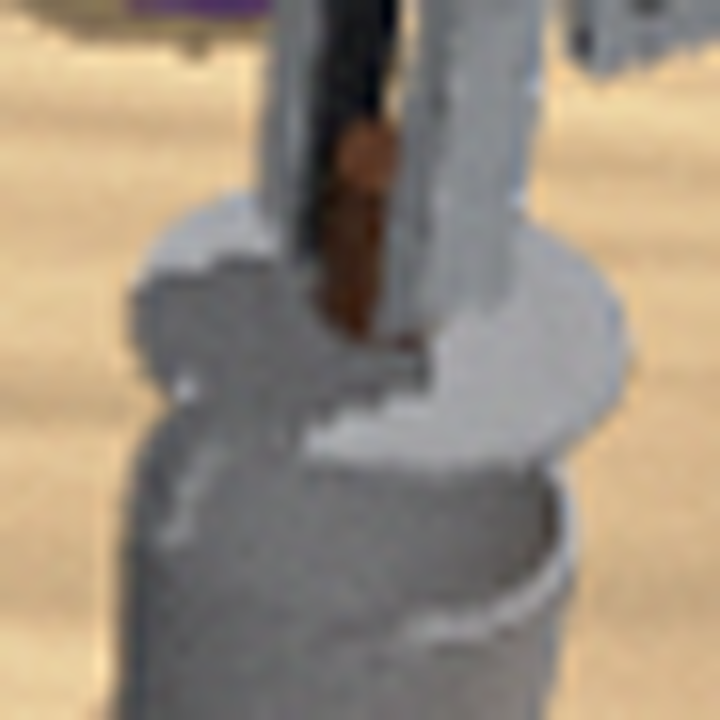

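Run:
```python
from fit import *
print(at_z('scene',401.69,225.7,70),at_z('scene',403.4,215.2,95.2+11))
for c,r,z in(((596,289),38,70),((596,289),41,106.2)):
    q=proj('scene',circle(*c,r,z,400)); print((q.max(0)+q.min(0))/2,np.ptp(q,axis=0), proj('scene',[[*c,z]]))
```

```text
[597.6044146  290.31889592  70.        ] [599.57911067 291.22409732 106.2       ]
[401.24740857 225.54788835] [28.69908664 17.46051601] [[401.20216743 225.28808748]]
[402.61669362 214.62585376] [31.59459789 18.49964097] [[402.56064229 214.32159044]]
```

```bash
python3 plan.py 594 289 91 0.654; python3 -m handwheel '[[[-0.8,15,0,0,0,0,-1],[-0.8,22,0,0,0,0,-1],[-0.8,25,0,0,0,0,-1],[-0.8,25,0,0,0,0,-1],[-0.8,25,0,0,0,0,-1]]]' ; python3 plan.py 594 289 89.5 0.654
```

```text
clk 4.4 pos [594.7 289.4 120.7] rot [-1.5698e+00  8.0000e-04  6.5400e-01] gap 21.5 F [-0.06  0.13 -1.12]
shift [-0.8 29.7  0. ] turn [-0.06  0.   -0.05]
clock: 4.82
eef_pos: [594.1, 289.0, 95.9]
eef_rot: [-1.57, 0.001, 0.654]
wrist_force: [0.8, 0.7, -1.6]
finger_gap: 21.6
clk 4.82 pos [594.1 289.   95.9] rot [-1.5699e+00  8.0000e-04  6.5400e-01] gap 21.6 F [ 0.84  0.66 -1.59]
shift [-0.   6.4  0.1] turn [-0.05  0.   -0.04]
```

Plug bottom is at about rim height (70.4). Lowering in small steps while watching the force.

```bash
python3 -m handwheel '[[[0,1.5,0,0,0,0,-1],[0,3,0,0,0,0,-1],[0,3,0,0,0,0,-1]]]' ; python3 plan.py 594 289 89.5 0.654
```

```text
clock: 5.07
eef_pos: [594.1, 289.0, 92.9]
eef_rot: [-1.57, 0.001, 0.654]
wrist_force: [0.3, -0.5, -1.0]
finger_gap: 21.8
clk 5.07 pos [594.1 289.   92.9] rot [-1.5699e+00  7.0000e-04  6.5400e-01] gap 21.8 F [ 0.26 -0.48 -0.97]
shift [-0.1  3.4  0.1] turn [-0.05  0.   -0.04]
```

```bash
python3 -m handwheel '[[[0,1.5,0,0,0,0,-1],[0,3,0,0,0,0,-1],[0,3.5,0,0,0,0,-1],[0,3.5,0,0,0,0,-1]]]' ; python3 plan.py 594 289 89.5 0.654
```

```text
clock: 5.4
eef_pos: [594.2, 289.0, 89.7]
eef_rot: [-1.57, 0.0, 0.654]
wrist_force: [-0.1, -1.5, 1.3]
finger_gap: 21.4
clk 5.4 pos [594.2 289.   89.7] rot [-1.57e+00  4.00e-04  6.54e-01] gap 21.4 F [-0.15 -1.5   1.33]
shift [-0.1  0.2  0.1] turn [-0.05 -0.   -0.02]
```

```bash
python3 -m handwheel '[[[0,0,0,0,0,0,-0.3],[0,0,0,0,0,0,0],[0,0,0,0,0,0,0]]]' >/dev/null;  python3 -m handwheel '[[[0,-20,0,0,0,0,0],[0,-50,0,0,0,0,0],[0,-80,0,0,0,0,0],[0,-80,0,0,0,0,0]]]'
python3 - <<'E'
from h import *
shot('scene','scene5');crop('scene5',350,120,450,260,5,'s5c')
z=np.load('pics/top0.npz');C=cloud('top',z['d'])
def cb(x,y):return ((x+.5)/5-.5+290,(y+.5)/5-.5+110)
for nm,p,zz in[('heel',(246,437),14),('yend_outer',(72,410),14),('xend_outer',(271,272),14),('xend_in',(240,266),14),('yend_in',(80,378),14),
 ('rib1',(140,360),52),('rib2',(212,305),52),('front end L inner',(352,556),45),('front R inner',(634,556),45),('side near in',(601,552),45),('side far in',(574,316),45)]:
    u,v=cb(*p); print(nm,at_z('top',u,v,zz).round(1), 'z seen',C[int(round(v)),int(round(u))].round(0))
E
```

```text
clock: 5.98
eef_pos: [596.1, 289.8, 176.2]
eef_rot: [-1.572, -0.008, 0.654]
wrist_force: [0.6, 0.5, 0.4]
finger_gap: 47.3
heel [568.1 -19.2  14. ] z seen [568. -20.  13.]
yend_outer [600.4  96.4  14. ] z seen [602.  97.   3.]
xend_outer [682.1 -51.2  14. ] z seen [681. -52.  16.]
xend_in [688.8 -30.4  14. ] z seen [687. -31.  17.]
yend_in [622.1  88.5  14. ] z seen [623.  87.  14.]
rib1 [620.4  47.4  52. ] z seen [624.  46.  31.]
rib2 [652.7  -4.9  52. ] z seen [651.  -5.  54.]
front end L inner [474.5 -75.8  45. ] z seen [479. -81.   6.]
front R inner [ 452.8 -261.    45. ] z seen [ 452. -259.   46.]
side near in [ 458.  -239.7   45. ] z seen [ 458. -240.   45.]
side far in [ 619.2 -247.5   45. ] z seen [ 624. -252.   23.]
```

View pics/s5c.png

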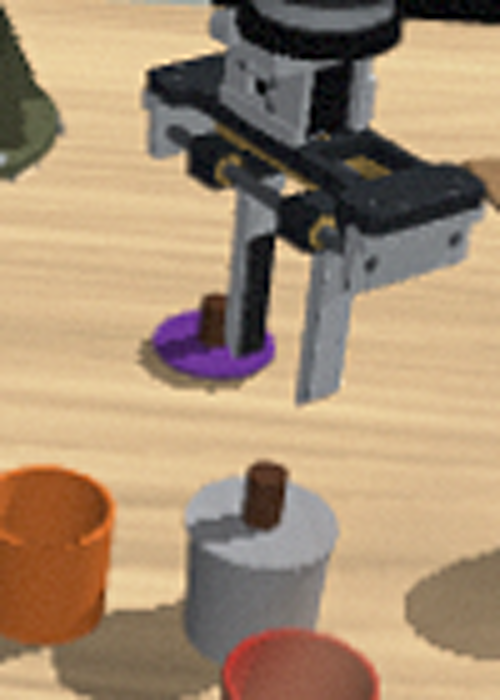

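```bash
cat > mod.py <<'E'
from fit import *
def fr(x,y,th,pts):
    c,s=np.cos(th),np.sin(th); p=np.array(pts,float); return np.c_[x+c*p[:,0]-s*p[:,1],y+s*p[:,0]+c*p[:,1],p[:,2]]
def seg(a,b,m=40): return np.linspace(a,b,m)
def square_curves(x,y,th):
    L=[((0,0,14),(120,0,14)),((0,0,14),(0,120,14)),((120,0,14),(120,24,14)),((0,120,14),(24,120,14)),((24,24,14),(80,24,14)),((24,24,14),(24,80,14))]
    u=np.array([-1,1,0])/2**.5;v=np.array([1,1,0])/2**.5;c=np.array([60,60,52])
    for a,b in((1,1),(1,-1)): L.append((c+30*u+6*b*v,c-30*u+6*b*v))
    for a in(1,-1): L.append((c+30*a*u+6*v,c+30*a*u-6*v))
    return [fr(x,y,th,seg(a,b)) for a,b in L]
def drawer_curves(x,y,th,lean):
    L=[((0,0,45),(0,170,45)),((-18,-10,45),(-18,170,45)),((0,170,45),(-18,170,45)),((0,170,45),(0,170,0)),((0,30,0),(0,170,0))]
    S=[((4,0,45),(170,0,45)),((4,-12,45),(170,-12,45)),((170,0,45),(170,-12,45)),((170,0,45),(170,0,0)),((20,0,0),(170,0,0))]
    return [fr(x,y,th,seg(a,b)) for a,b in L]+[fr(x,y,th+lean,seg(a,b)) for a,b in S]
def score(curves,n,G):
    X=np.vstack(curves); q=proj(n,X); return map_coordinates(G,[q[:,1],q[:,0]],order=1).mean()
E
python3 - <<'E'
from mod import *
from scipy.optimize import minimize
G={n:grad(n+'0') for n in('top','scene')}
for nm,fn,p0,sc in(('sq',square_curves,[568,-19,-.273],[1,1,.01]),('dr',drawer_curves,[456,-243,-.117,.08],[1,1,.01,.01])):
    for ns in(['top'],['scene'],['top','scene']):
        best=None
        for k in range(6):
            rng=np.random.default_rng(k); s0=rng.normal(0,2,len(p0))
            f=minimize(lambda s:-sum(score(fn(*(np.array(p0)+np.array(sc)*s)),n,G[n]) for n in ns),s0,method='Nelder-Mead',options=dict(initial_simplex=s0+np.vstack([np.zeros(len(p0)),4*np.eye(len(p0))]),xatol=.02,fatol=.01))
            if best is None or f.fun<best.fun:best=f
        p=np.array(p0)+np.array(sc)*best.x; print(nm,ns,p.round(4),-best.fun)
    globals()['P_'+nm]=p
c=square_curves(*P_sq)+drawer_curves(*P_dr)
overlay('top0','top',c,300,150,420,240,6,'o6t'); overlay('scene0','scene',c,200,175,335,265,5,'o6s')
E
```

```text
sq ['top'] [ 5.663497e+02 -1.878440e+01 -2.799000e-01] 267.6147532820307
sq ['scene'] [ 5.697133e+02 -2.053470e+01 -2.627000e-01] 249.67743191731145
sq ['top', 'scene'] [ 5.680174e+02 -1.993060e+01 -2.692000e-01] 507.2676438220168
dr ['top'] [ 4.575877e+02 -2.467128e+02 -9.750000e-02  4.590000e-02] 256.17127514696966
dr ['scene'] [ 4.591824e+02 -2.411615e+02 -1.072000e-01  1.140000e-02] 344.8771732235167
dr ['top', 'scene'] [ 4.590939e+02 -2.442309e+02 -7.520000e-02  5.000000e-04] 577.1862510926543
```

View pics/o6t.png

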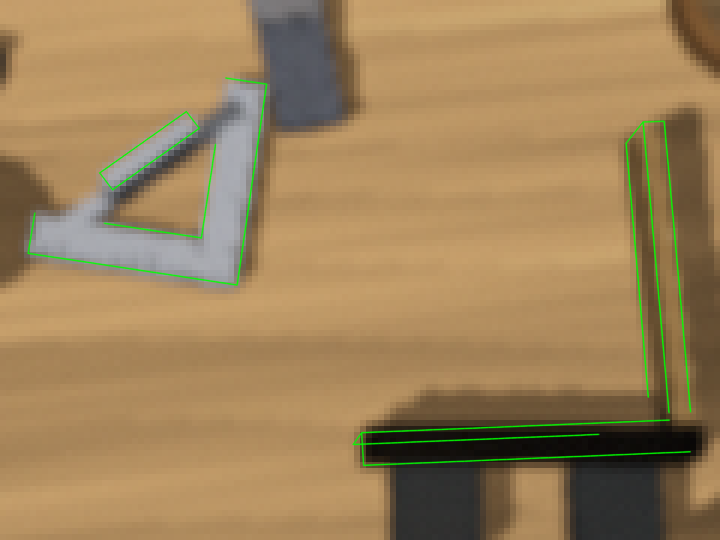

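View pics/o6s.png

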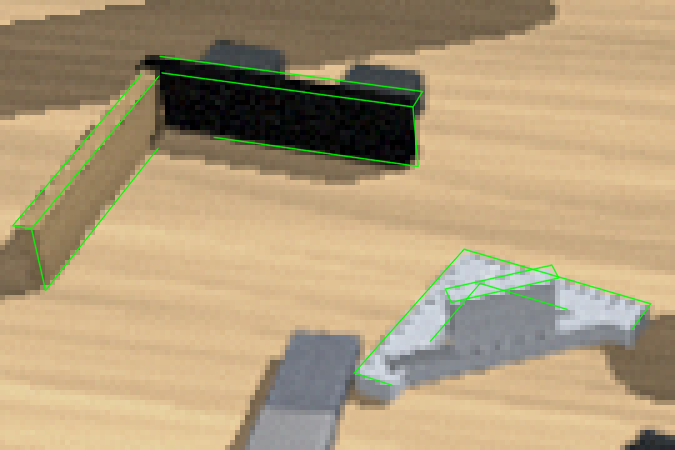

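```bash
cat >> mod.py <<'E'
def dr2(n,x,y,th,lean):
    F={'top':[((0,6,45),(0,170,45)),((-18,6,45),(-18,170,45)),((0,170,45),(-18,170,45))],
       'scene':[((-18,0,45),(-18,170,45)),((0,25,0),(0,170,0)),((0,170,45),(0,170,0))]}[n]
    S={'top':[((10,0,45),(170,0,45)),((40,0,0),(170,0,0)),((170,0,45),(170,-12,45))],
       'scene':[((10,0,45),(170,0,45)),((30,0,0),(170,0,0)),((170,0,45),(170,-12,45)),((170,0,45),(170,0,0))]}[n]
    return [fr(x,y,th,seg(a,b)) for a,b in F]+[fr(x,y,th+lean,seg(a,b)) for a,b in S]
E
python3 - <<'E'
from mod import *
from scipy.optimize import minimize
G={n:grad(n+'0') for n in('top','scene')}
p0=np.array([456,-243,-.117,.08]);sc=np.array([1,1,.01,.003])
for ns in(['top'],['scene'],['top','scene']):
    best=None
    for k in range(8):
        s0=np.random.default_rng(k).normal(0,2,4)
        f=minimize(lambda s:-sum(score(dr2(n,*(p0+sc*s)),n,G[n]) for n in ns)+.3*s[3]**2,s0,method='Nelder-Mead',options=dict(initial_simplex=s0+np.vstack([np.zeros(4),4*np.eye(4)]),xatol=.02,fatol=.01))
        if best is None or f.fun<best.fun:best=f
    p=p0+sc*best.x; print(ns,p.round(4),-best.fun)
overlay('top0','top',dr2('top',*p),350,160,420,250,8,'o7t'); overlay('scene0','scene',dr2('scene',*p),185,175,295,245,7,'o7s')
E
```

```text
['top'] [ 4.529618e+02 -2.445003e+02 -1.378000e-01  7.510000e-02] 268.8290689825076
['scene'] [ 4.568759e+02 -2.425012e+02 -1.387000e-01  6.470000e-02] 348.0124397284593
['top', 'scene'] [ 4.564892e+02 -2.447462e+02 -1.217000e-01  6.050000e-02] 604.9886482868551
```

View pics/o7t.png

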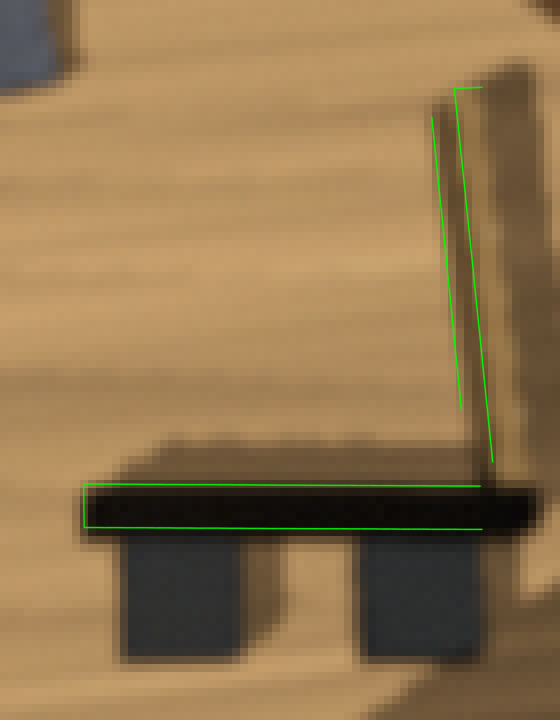

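View pics/o7s.png

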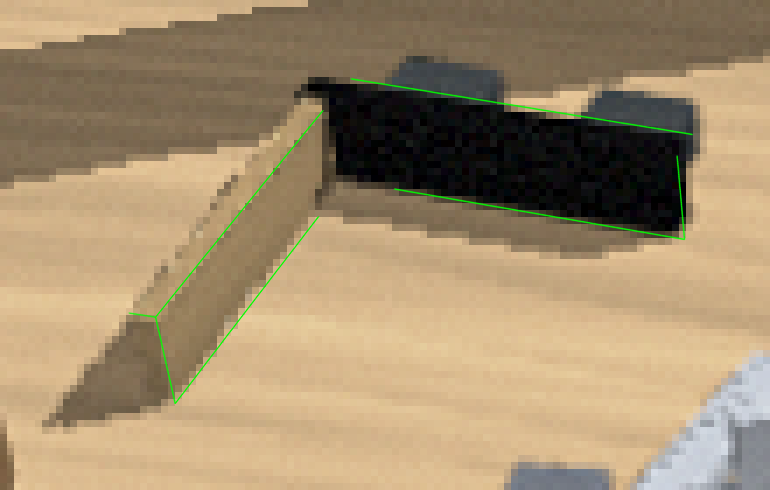

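Run:
```python
from mod import *
def line(P):
    for _ in range(5):
        c=np.median(P[:,:2],0) if _==0 else P[:,:2].mean(0); u,s,v=np.linalg.svd(P[:,:2]-P[:,:2].mean(0),full_matrices=False); r=(P[:,:2]-P[:,:2].mean(0))@v[1]; P=P[abs(r)<max(2*r.std(),.5)]
    return P[:,:2].mean(0),v[0]*np.sign(v[0][np.argmax(abs(v[0]))]),r.std(),len(P)
z=np.load('pics/scene0.npz');C=cloud('scene',z['d'])
def poly(pts):
    m=np.zeros((400,640),np.uint8);cv2.fillPoly(m,[np.round(pts).astype(int)],1);return m>0
s=lambda a:[(x/7+185,y/7+175) for x,y in a]
m=poly(np.array(s([(345,100),(675,145),(675,225),(345,180)])));P=C[m];P=P[(P[:,2]>3)&(P[:,2]<43)&(P[:,0]<600)]
print('front scene',line(P))
F=line(P)
m=poly(np.array(s([(170,320),(310,135),(312,200),(182,385)])));P=C[m];P=P[(P[:,2]>3)&(P[:,2]<43)&(P[:,0]<700)]
S=line(P);print('side scene',S)
for F_ in(F,):
    A=np.c_[F[1],-S[1]];t=np.linalg.solve(A,S[0]-F[0]);print('corner',F[0]+F[1]*t[0],'front ang',np.arctan2(F[1][1],F[1][0])-np.pi/2,'side ang',np.arctan2(S[1][1],S[1][0]))
G={n:grad(n+'0') for n in('top','scene')}
# front only edges
for n,ks in(('top',[0,1,2]),('scene',[0,1,2])):
    b=[]
    for x in np.arange(448,464,1):
        for y in np.arange(-252,-236,1):
            for th in np.arange(-.16,-.08,.005):
                b.append((score(dr2(n,x,y,th,.08)[:3],n,G[n]),x,y,th))
    b.sort(reverse=True);print(n,np.array(b[:4]).round(3).tolist())
```

```text
front scene (array([ 466.73251636, -159.89216044]), array([0.12296292, 0.99241127]), np.float64(1.481605145412726), 428)
side scene (array([ 547.5581418 , -251.96674683]), array([ 0.99913836, -0.04150352]), np.float64(0.7811402813499544), 208)
corner [ 455.79646556 -248.15503025] front ang -0.12327490951156816 side ang -0.04151544104071172
top [[344.406, 454.0, -244.0, -0.12], [343.699, 454.0, -244.0, -0.115], [343.484, 455.0, -244.0, -0.11], [342.95, 453.0, -244.0, -0.125]]
scene [[567.247, 460.0, -242.0, -0.095], [566.903, 459.0, -242.0, -0.105], [566.579, 460.0, -242.0, -0.1], [565.925, 461.0, -242.0, -0.09]]
```

```bash
python3 plan.py 641.8 22 90 0.516
```

```text
clk 6.03 pos [595.4 289.5 173.1] rot [-1.5714 -0.0052  0.6541] gap 47.0 F [-0.97 -0.48 -1.07]
shift [-126.3   82.6 -240.5] turn [0.01 7.91 0.3 ]
```

```bash
python3 -m handwheel '[[[-126,50,-240,0,8,0.3,0],[-126,50,-240,0,8,0.3,0],[-126,70,-240,0,8,0.3,0],[-126,82,-240,0,8,0.3,0],[-126,82,-240,0,8,0.3,0]]]' >/dev/null; python3 plan.py 641.8 22 90 0.516
```

```text
clk 6.45 pos [629.1  89.6 114.5] rot [-1.5708e+00  6.0000e-04  5.1460e-01] gap 47.1 F [ 1.03  0.85 -0.02]
shift [-22.2  24.5 -65.1] turn [-0.   -0.08 -0.04]
```

```bash
python3 -m handwheel '[[[-22,24,-65,0,0,0,0],[-22,24,-65,0,0,0,0],[-22,24,-65,0,0,0,0],[-22,24,-65,0,0,0,0]]]' >/dev/null; python3 plan.py 641.8 22 28 0.516
python3 - <<'E'
from h import *
shot('scene','scene6');crop('scene6',220,100,350,270,4,'s6c')
E
```

```text
clk 6.78 pos [641.3  20.8  88.9] rot [-1.5694  0.0028  0.5119] gap 47.3 F [0.25 0.12 1.  ]
shift [ 1.1 60.9  0.7] turn [-0.08 -0.23 -0.16]
```

View pics/s6c.png

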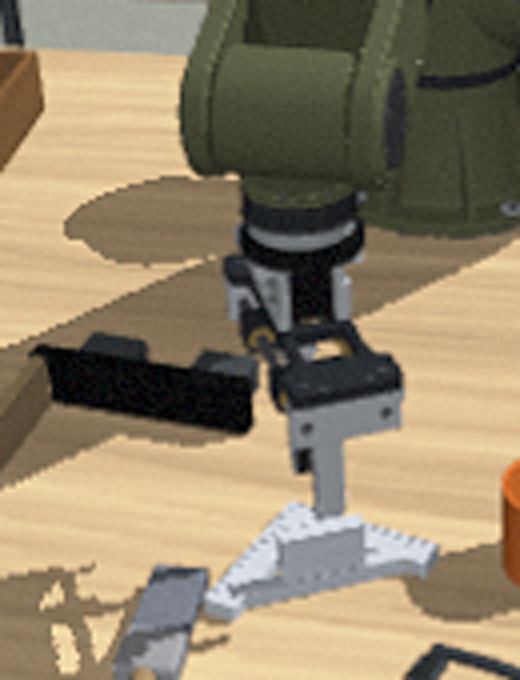

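```bash
python3 -m handwheel '[[[1,30,0.7,0,-0.2,0,0],[1,50,0.7,0,-0.2,0,0],[1,60,0.7,0,-0.2,0,0],[1,61,0.7,0,-0.2,0,0],[1,61,0.7,0,-0.2,0,0]]]' >/dev/null; python3 plan.py 641.8 22 28 0.516
python3 - <<'E'
from h import *
shot('scene','scene7');crop('scene7',250,170,350,270,6,'s7c')
E
```

```text
clk 7.25 pos [642.2  24.3  29.2] rot [-1.570e+00  1.400e-03  5.184e-01] gap 46.8 F [0.39 0.13 1.1 ]
shift [-1.5  1.2 -1.8] turn [-0.05  0.13 -0.08]
```

View pics/s7c.png

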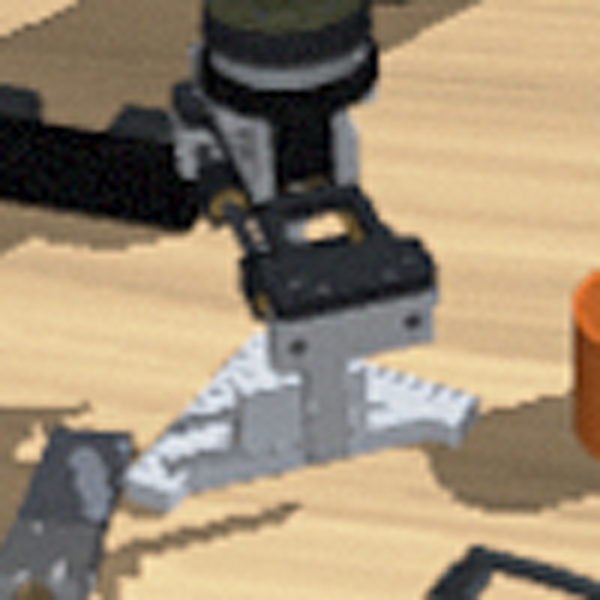

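```bash
python3 -m handwheel '[[[-1.5,1.2,-1.8,0,0.1,0,0],[-1.5,1.2,-1.8,0,0.1,0,0]]]' >/dev/null; python3 plan.py 641.8 22 28 0.516;  python3 -m handwheel '[[[0,0,0,0,0,0,-0.4],[0,0,0,0,0,0,-0.8],[0,0,0,0,0,0,-1],[0,0,0,0,0,0,-1],[0,0,0,0,0,0,-1]]]' 45; python3 plan.py 641.8 22 28 0.516
```

```text
clk 7.47 pos [642.8  21.7  30.2] rot [-1.5719 -0.0016  0.5163] gap 47.0 F [0.19 0.12 0.47]
shift [-0.8  2.2  0.8] turn [0.06 0.02 0.09]
clock: 7.88
eef_pos: [642.8, 21.7, 30.3]
eef_rot: [-1.572, -0.002, 0.516]
wrist_force: [0.2, -0.1, 0.1]
finger_gap: 17.3
clk 7.88 pos [642.8  21.7  30.3] rot [-1.5718 -0.0016  0.5162] gap 17.3 F [ 0.16 -0.13  0.11]
shift [-0.7  2.3  0.8] turn [0.06 0.01 0.09]
```

```bash
python3 -m handwheel '[[[0,0,0,0,0,0,-1],[0,0,0,0,0,0,-1],[0,0,0,0,0,0,-1]]]' 45; python3 plan.py 641.8 22 28 0.516
```

```text
clock: 8.13
eef_pos: [642.6, 21.6, 30.2]
eef_rot: [-1.572, -0.001, 0.516]
wrist_force: [-3.7, -1.3, 2.2]
finger_gap: 11.3
clk 8.13 pos [642.6  21.6  30.2] rot [-1.5715e+00 -9.0000e-04  5.1620e-01] gap 11.3 F [-3.74 -1.28  2.24]
shift [-0.5  2.2  0.8] turn [0.04 0.01 0.05]
```

```bash
python3 -m handwheel '[[[0,-15,0,0,0,0,-1],[0,-40,0,0,0,0,-1],[0,-55,0,0,0,0,-1],[0,-55,0,0,0,0,-1]]]'; python3 plan.py 550 -171 85 0.664
```

```text
clock: 8.47
eef_pos: [644.0, 21.7, 88.3]
eef_rot: [-1.574, -0.005, 0.516]
wrist_force: [0.5, 0.2, -2.5]
finger_gap: 11.6
clk 8.47 pos [644.   21.7  88.3] rot [-1.574  -0.0053  0.5163] gap 11.6 F [ 0.53  0.25 -2.47]
shift [-176.9    2.7 -121.2] turn [ 0.21 -8.46  0.29]
```

```bash
python3 -m handwheel '[[[-30,3,-20,0,-1.5,0,-1],[-62,3,-42,0.1,-3,0.2,-1],[-94,3,-64,0.2,-5,0.3,-1],[-126,3,-86,0.2,-7,0.3,-1],[-150,3,-102,0.2,-8.5,0.3,-1]]]' >/dev/null; python3 plan.py 550 -171 85 0.664
```

```text
clk 8.88 pos [ 562.  -143.1   83.4] rot [-1.5696e+00  1.3000e-03  6.6570e-01] gap 11.7 F [-0.07 -0.18 -3.92]
shift [-26.7  -1.6 -14.5] turn [-0.07  0.1  -0.08]
```

```bash
python3 -m handwheel '[[[-15,-1.6,-8,0,0,0,-1],[-26.7,-1.6,-14.5,0,0,0,-1],[-26.7,-1.6,-14.5,0,0,0,-1],[-26.7,-1.6,-14.5,0,0,0,-1]]]' >/dev/null; python3 plan.py 550 -171 32 0.664;python3 - <<'E'
from h import *
shot('scene','scene8');crop('scene8',170,120,330,270,5,'s8c');shot('top','top8');crop('top8',310,130,450,250,5,'t8c')
E
```

```text
clk 9.22 pos [ 549.9 -170.9   84.3] rot [-1.5688e+00  1.4000e-03  6.6470e-01] gap 11.9 F [-0.22 -0.41 -3.81]
shift [ 0.1 52.3 -0.2] turn [-0.11  0.04 -0.08]
```

View pics/s8c.png

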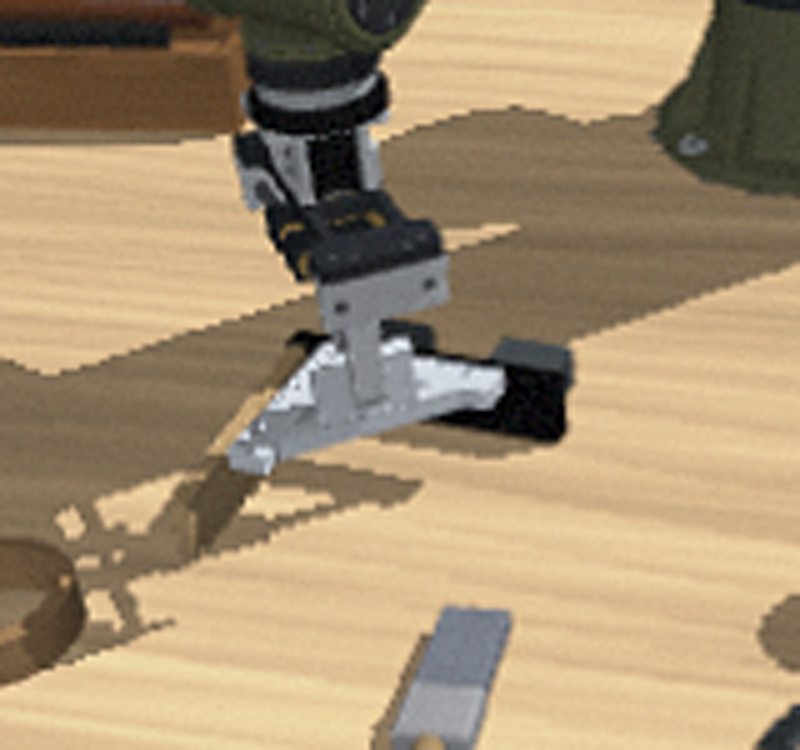

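View pics/t8c.png

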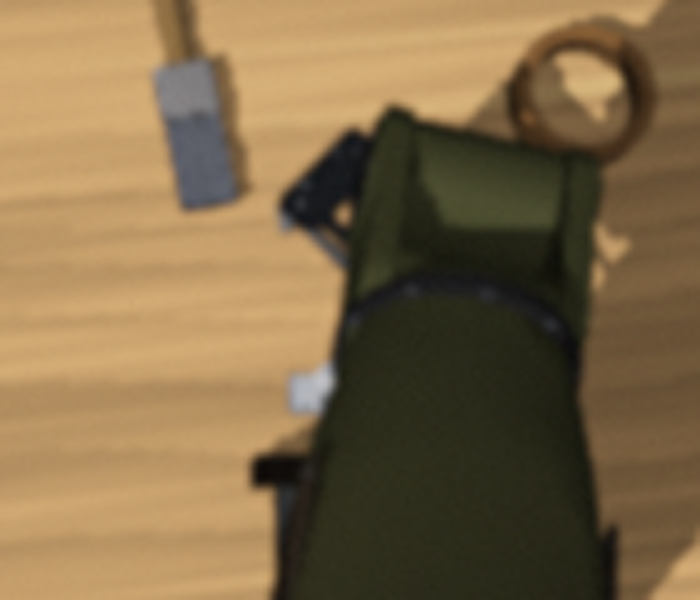

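```bash
python3 -m handwheel '[[[0,25,0,0,0,0,-1],[0,45,0,0,0,0,-1],[0,52,0,0,0,0,-1],[0,52,0,0,0,0,-1],[0,52,0,0,0,0,-1]]]'; python3 plan.py 522.3 -192.7 31 0.664;python3 - <<'E'
from mod import *
from scipy.optimize import minimize
shot('scene','scene9');G=grad('scene9')
p0=np.array([482,-222,-.121]);sc=np.array([1,1,.01])
f=min((minimize(lambda s:-score(square_curves(*(p0+sc*s)),'scene',G),s0,method='Nelder-Mead') for s0 in np.random.default_rng(0).normal(0,2,(6,3))),key=lambda f:f.fun)
print(p0+sc*f.x,f.fun)
overlay('scene9','scene',square_curves(*(p0+sc*f.x)),190,170,310,260,6,'o9')
E
```

```text
clock: 9.73
eef_pos: [550.7, -169.3, 32.7]
eef_rot: [-1.569, 0.001, 0.667]
wrist_force: [-0.5, 0.1, -2.9]
finger_gap: 11.7
clk 9.73 pos [ 550.7 -169.3   32.7] rot [-1.5691e+00  1.3000e-03  6.6740e-01] gap 11.7 F [-0.48  0.09 -2.91]
shift [-36.8   1.7  -0.8] turn [-0.1   0.2  -0.07]
[ 4.70541955e+02 -2.18134379e+02 -2.42692169e-01] -387.76516826606644
```

View pics/o9.png

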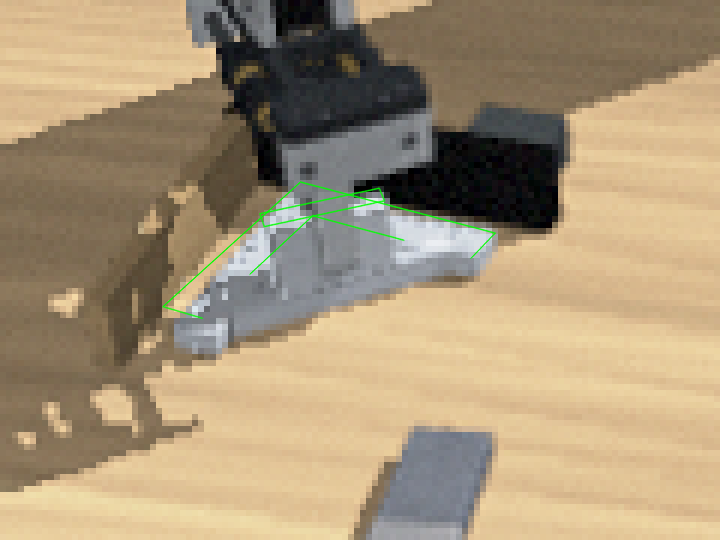

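Run:
```python
from mod import *
c=square_curves(484.1,-221.8,-.118)
for k in c:k[:,2]+=2.4
overlay('scene9','scene',c+dr2('scene',455.5,-245,-.121,.08),185,170,310,260,6,'o10')
```

```text
(no output)
```

View pics/o10.png

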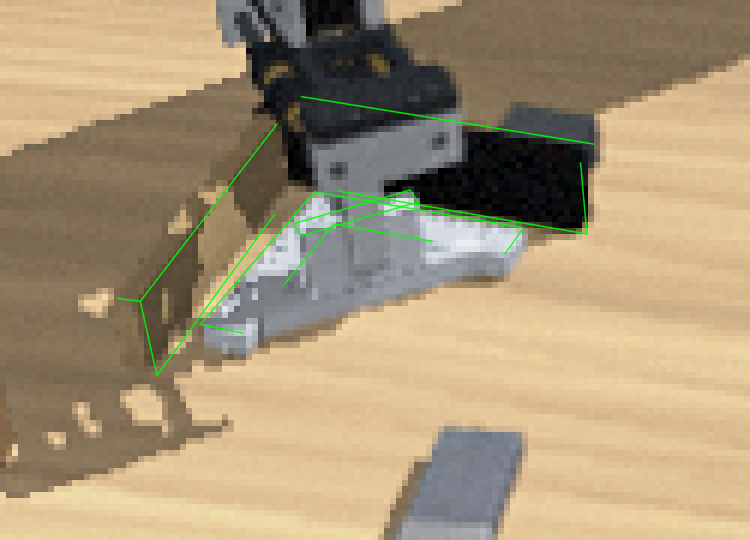

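```bash
python3 -m handwheel '[[[-10,1,-0.5,-0.1,0.2,0,-1],[-18,1,-0.8,-0.1,0.2,0,-1],[-22,1,-0.8,-0.1,0.2,0,-1],[-22,1,-0.8,-0.1,0.2,0,-1]]]'; python3 plan.py 522.3 -192.7 31 0.664
```

```text
clock: 10.12
eef_pos: [533.2, -184.6, 32.3]
eef_rot: [-1.571, 0.001, 0.663]
wrist_force: [-0.9, 0.7, -3.2]
finger_gap: 11.8
clk 10.12 pos [ 533.2 -184.6   32.3] rot [-1.5714e+00  1.0000e-03  6.6260e-01] gap 11.8 F [-0.93  0.73 -3.21]
shift [-13.6   1.3   0.3] turn [ 0.04 -0.08 -0.06]
```

```bash
python3 -m handwheel '[[[-3,1,0,0,0,0,-1],[-5,1,0,0,0,0,-1],[-5,1,0,0,0,0,-1]]]'|sed -n '2,4p'; python3 -m handwheel '[[[-3,0,0,0,0,0,-1],[-4,0,0,0,0,0,-1],[-4,0,0,0,0,0,-1]]]'; python3 plan.py 522.3 -192.7 31 0.664
```

```text
eef_pos: [529.0, -187.8, 31.3]
eef_rot: [-1.571, 0.001, 0.662]
wrist_force: [-0.3, 1.8, -3.0]
clock: 10.62
eef_pos: [525.8, -190.3, 31.3]
eef_rot: [-1.571, 0.001, 0.663]
wrist_force: [0.8, 2.8, -3.0]
finger_gap: 11.6
clk 10.62 pos [ 525.8 -190.3   31.3] rot [-1.5713e+00  8.0000e-04  6.6250e-01] gap 11.6 F [ 0.75  2.75 -2.99]
shift [-4.3  0.3  0.3] turn [ 0.03 -0.08 -0.05]
```

```bash
for i in 1; do python3 -m handwheel '[[[-2,0,0,0,0,0,-1],[-2,0,0,0,0,0,-1]]]'|sed -n '2,4p'; done; python3 -m handwheel '[[[-2,0,0,0,0,0,-1],[-2,0,0,0,0,0,-1]]]';  python3 plan.py 522.3 -192.7 31 0.664
```

```text
eef_pos: [524.2, -191.5, 31.3]
eef_rot: [-1.571, 0.001, 0.663]
wrist_force: [1.9, 2.6, -2.8]
clock: 10.95
eef_pos: [523.2, -192.6, 31.5]
eef_rot: [-1.572, -0.001, 0.662]
wrist_force: [5.3, 3.9, -4.3]
finger_gap: 11.5
clk 10.95 pos [ 523.2 -192.6   31.5] rot [-1.5723e+00 -9.0000e-04  6.6240e-01] gap 11.5 F [ 5.28  3.92 -4.32]
shift [-0.7  0.5  0.5] turn [ 0.08 -0.09  0.05]
```

```bash
python3 -m handwheel '[[[-1.4,0,-1.4,0,0,0,-1],[-1.4,0,-1.4,0,0,0,-1]]]'|sed -n '2,4p'; python3 plan.py 522.3 -192.7 31 0.664; python3 -m handwheel '[[[-1,0,-1,0,0,0,-1],[-1,0,-1,0,0,0,-1]]]';  python3 plan.py 522.3 -192.7 31 0.664
```

```text
eef_pos: [523.0, -194.6, 31.5]
eef_rot: [-1.572, -0.001, 0.662]
wrist_force: [3.5, 2.8, -3.6]
clk 11.12 pos [ 523.  -194.6   31.5] rot [-1.5723e+00 -1.2000e-03  6.6240e-01] gap 11.5 F [ 3.48  2.78 -3.63]
shift [0.6 0.5 1.9] turn [ 0.08 -0.09  0.07]
clock: 11.28
eef_pos: [522.8, -196.0, 31.5]
eef_rot: [-1.572, -0.001, 0.662]
wrist_force: [3.2, 3.7, -4.1]
finger_gap: 11.7
clk 11.28 pos [ 522.8 -196.    31.5] rot [-1.5721e+00 -1.3000e-03  6.6230e-01] gap 11.7 F [ 3.15  3.72 -4.12]
shift [1.6 0.5 2.9] turn [ 0.08 -0.1   0.08]
```

Run:
```python
from mod import *
p,d=shot('scene','scene11'); C=cloud('scene',d)
crop('scene11',170,160,310,265,5,'s11c')
```

```text
(no output)
```

View pics/s11c.png

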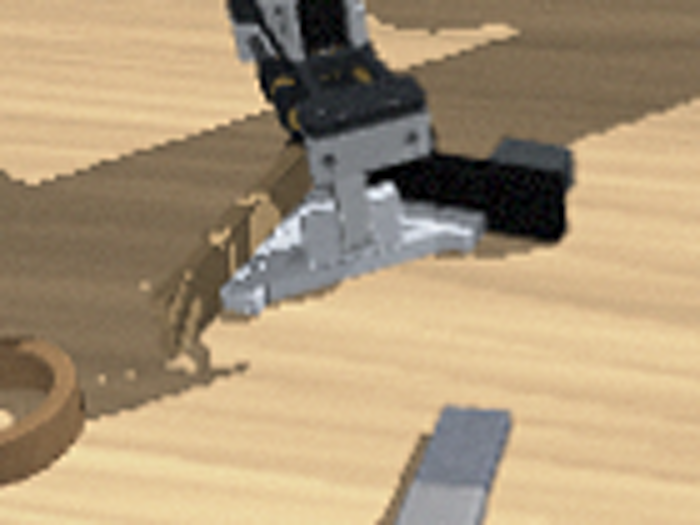

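```bash
cat > lean.py <<'E'
from mod import *
import sys
def lean(tag):
    d=np.load(f'pics/{tag}.npz')['d'];C=cloud('scene',d).reshape(-1,3)
    P=C[(C[:,2]>20)&(C[:,2]<41)&(C[:,0]>500)&(C[:,0]<640)&(C[:,1]>-290)&(C[:,1]<-236)]
    for _ in range(8):
        m=P[:,:2].mean(0);v=np.linalg.svd(P[:,:2]-m,full_matrices=False)[2];r=(P[:,:2]-m)@v[1];P=P[abs(r)<max(2*r.std(),1.)]
    d=v[0]*np.sign(v[0][0]); print(tag,'n',len(P),'mid',m.round(1),'ang',np.arctan2(d[1],d[0]).round(4),'x',P[:,0].min().round(),P[:,0].max().round(),'res',r.std().round(2),'y at x=600',(m[1]+(600-m[0])*d[1]/d[0]).round(1))
for t in sys.argv[1:]: lean(t)
E
python3 lean.py scene0 scene5 scene9 scene11
```

```text
scene0 n 128 mid [ 568.8 -252.8] ang -0.0461 x 501.0 630.0 res 0.8 y at x=600 -254.3
scene5 n 112 mid [ 567.5 -252.9] ang -0.048 x 501.0 629.0 res 0.63 y at x=600 -254.5
scene9 n 123 mid [ 568.6 -253.1] ang -0.0476 x 500.0 629.0 res 0.73 y at x=600 -254.6
scene11 n 150 mid [ 565.8 -261.3] ang -0.1254 x 501.0 628.0 res 1.02 y at x=600 -265.6
```

```bash
python3 -m handwheel '[[[-1.4,0,-0.3,0,0,0,-1],[-1.4,0,-0.3,0,0,0,-1]]]'|sed -n '2,4p'; python3 -m handwheel '[[[-1.4,0,-0.5,0,0,0,-1],[-1.4,0,-0.5,0,0,0,-1]]]';  python3 plan.py 522.3 -192.7 31 0.664
```

```text
eef_pos: [522.6, -196.7, 31.7]
eef_rot: [-1.573, -0.003, 0.662]
wrist_force: [8.5, 6.6, -5.4]
clock: 11.67
eef_pos: [522.7, -197.0, 31.8]
eef_rot: [-1.573, -0.006, 0.662]
wrist_force: [9.1, 11.2, -6.4]
finger_gap: 11.8
clk 11.67 pos [ 522.7 -197.    31.8] rot [-1.5731 -0.0056  0.6617] gap 11.8 F [ 9.08 11.19 -6.44]
shift [2.3 0.8 3.6] turn [ 0.13 -0.13  0.32]
```

```bash
python3 - <<'E'
from h import *
for i in range(4):
    shot('scene',f'scene12_{i}'); s=read_state(); print(s['clock'],s['eef_pos'].round(2),s['wrist_force'].round(1),s['qd'].round(3))
shot('top','top12');crop('scene12_3',170,160,430,265,3,'s12c')
E
python3 lean.py scene12_1 scene12_2 scene12_3
```

```text
11.7167 [ 522.71 -196.92   31.77] [ 8.7 10.9 -4.1] [ 0.002  0.001  0.001 -0.001  0.001  0.001]
11.7667 [ 522.71 -196.92   31.77] [ 9.6 11.3 -4.9] [ 0.001 -0.001 -0.001 -0.001 -0.001 -0.001]
11.8167 [ 522.71 -196.92   31.77] [ 8.7 11.  -5.2] [ 0.001 -0.001 -0.001 -0.001 -0.    -0.   ]
11.8667 [ 522.68 -196.93   31.76] [ 9.4 11.3 -4.4] [-0.001 -0.001 -0.     0.    -0.002 -0.   ]
scene12_1 n 127 mid [ 567.4 -262.4] ang -0.1271 x 501.0 627.0 res 0.91 y at x=600 -266.6
scene12_2 n 149 mid [ 567.7 -262.6] ang -0.1336 x 501.0 630.0 res 1.23 y at x=600 -266.9
scene12_3 n 143 mid [ 570.1 -262.6] ang -0.1293 x 502.0 629.0 res 0.91 y at x=600 -266.5
```

View pics/s12c.png

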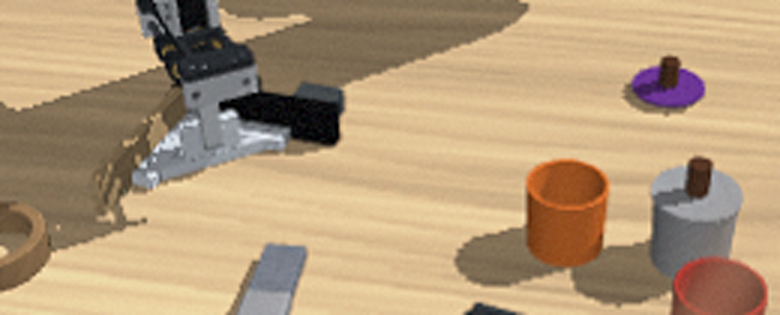

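View pics/top12.png

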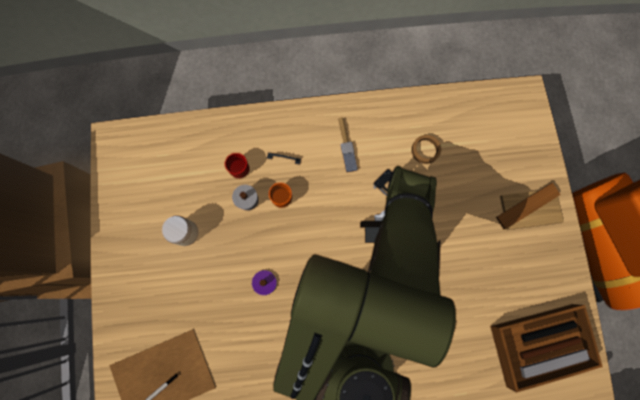

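Run:
```python
from h import *
s=read_state(); print(s['clock'],s['wrist_force'].round(1),s['finger_gap']); print(order.sign_off())
```

```text
11.9167 [ 8.5 11.3 -4.5] 11.925323485903823
the job is handed in; nothing more can be done
None
```

I put the lid on the glue pot and let go of it, then pressed the square into the corner and handed the job in at 11.9 s, still gripping and pressing. `sign_off` gives no verdict, so these are my own last checks:

- **Lid:** the last picture shows it level on the pot. The gripper stopped at the height expected for a seated lid, where the wrist force turned to support, so the plug is in the mouth. I did not measure how well it is centred. The plug's clearance in the mouth allows at most about 3 mm off.
- **Square:** the wrist force was steady at about 8.5 N along x and 11 N along y. The force rose sharply over the last 0.3 mm of travel, which suggests the heel is against both faces. I estimate the heel within 1 to 2 mm of the corner. The gripper is turned about -0.124 rad, against about -0.12 rad measured for the front.
- **Side:** depth readings show it turned about 0.08 rad from its starting lean, so it is at 0 within about 0.01 rad.
- **Height and downward force:** the square sits about 1.5 mm above the bench, within the 15 mm limit. A downward force of about 4 to 5 N showed on the wrist during the press, and I did not trace where it came from.
- **Other items:** the can, tape, brush and pull look unmoved in the last top view.
- **Cameras:** the two cameras disagreed by 3 to 5 mm on several positions, so I relied on contact force for the final placement. The arm hid the corner from the top camera, so I could not see there that both legs lie flush.

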